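Load the heatsink bonding fixture

TASK

With the parts lying at the front of the bench between the vice and the soldering stands (the things beyond the vice are not meant), set up the heatsink bonding stack in the low steel fixture: lay the aluminium carrier plate flat between the fixture's two end stops, then stand the heatsink centred on the plate with its fins up and running along the plate's long side, then lay the plywood pressure block centred and square on the fins, and last stand the largest of the three solder spools centred on the block as the weight. Place them one at a time in that order, letting go of each before fetching the next, and leave the two smaller spools, the small round tin and the metal adapter where they are.

Things in the scene. Friction and masses are not known exactly. Their poses are not given: they have to be found in the camera images.
- fixture_seat (a point): The bonding fixture, fixed to the bench: a flat dark steel base 130 x 100 mm whose top face is 14 mm above the bench, with two bright bar-shaped end stops standing 7 mm above that face, at both ends of its long side. This point is the centre of the top face; x runs along the fixture's long side, from stop to stop, z up. The stops are 52 mm long along y, 11 mm thick, and stand 92 mm apart (inner faces at x = -46 and +46 mm); the two y sides are open.
- carrier_center (a point): The carrier plate, loose, about 0.13 kg: a flat bare aluminium plate 76 x 56 x 12 mm with four dark screw holes in its corners. This point is its centre, half-way up; x runs along its 76 mm side, y along the 56 mm side, z up. In the fixture its 76 mm side lies from stop to stop with 8 mm to spare at each end.
- heatsink_center (a point): The heatsink, loose, about 0.09 kg: silvery finned aluminium, 36 x 50 mm, 23 mm high, a 5 mm base with eight upright fins on it, standing fins up. This point is its centre, half-way up; x runs along the fins (36 mm), y across the fins (50 mm over the base, 48 mm over the outer fins), z up. Best gripped across y, low down. On the carrier plate its x is parallel to the plate's x (either way round).
- pressure_center (a point): The pressure block, loose, about 0.06 kg: a square plywood block 60 x 60 x 16 mm with a thin black rubber sole (lowest 4 mm). This point is its centre, half-way up; x and y are parallel to its edges, z up. Any side may face any way as long as its edges are square with the heatsink's.
- big_spool_center (a point): The largest of the three loose solder spools at the front of the bench, about 0.5 kg: standing upright, flanges 60 mm in diameter, 50 mm high. This point is its centre, half-way up; z is its axis.
- mid_spool_center (a point): The middle solder spool, loose, 54 mm in diameter and 45 mm high; its origin is its centre, half-way up. Not needed: leave it where it stands.
- small_spool_center (a point): The smallest solder spool, loose, 44 mm in diameter and 30 mm high; its origin is its centre, half-way up. Not needed: leave it where it stands.
- tin_center (a point): A small round lidded tin, loose, 39 mm in diameter and 18 mm high; its origin is its centre, half-way up. Not needed: leave it where it stands.
- adapter_center (a point): A T-shaped metal cable adapter, loose, 34 x 23 x 14 mm; its origin is about its middle, half-way up. Not needed: leave it where it lies.
- test_board: An obstacle, not to be handled: a wired circuit board, 56 x 78 mm and 59 mm high with its parts, fixed to the bench to the left of the fixture; its origin is the centre of its underside. Behind it, over the back of the bench, instruments stand on a shelf, so swing sideways with the arm drawn in.
Mind the look-alikes: they are no part of the job. What is shaped like the part that bears heatsink_center but purple is not meant.

How it is judged (in metres and radians):
On the way, in this order (a step that is already met when the one before it is completed fails the run):
1. the carrier plate lies flat between the fixture's stops, released (horizontal distance between carrier_center and fixture_seat below 0.01 m and z of carrier_center in the frame of fixture_seat between 0.002 and 0.01 m and angle between carrier_center's own z axis and vertical below 0.07 rad and angle between the x axis of carrier_center and the x axis of fixture_seat, either way round below 0.17 rad and contact force between the fingers and carrier below 0.1 N and linear speed of carrier below 0.02 m/s and angular speed of carrier below 0.2 rad/s), for 0.2 s.
2. the heatsink stands fins up on the carrier plate, released (horizontal distance between heatsink_center and carrier_center below 0.01 m and z of heatsink_center in the frame of carrier_center between 0.0135 and 0.0215 m and angle between heatsink_center's own z axis and vertical below 0.07 rad and angle between the x axis of heatsink_center and the x axis of carrier_center, either way round below 0.17 rad and contact force between the fingers and heatsink below 0.1 N and linear speed of heatsink below 0.02 m/s and angular speed of heatsink below 0.2 rad/s), for 0.2 s.
3. the pressure block lies flat on the heatsink's fins, released (horizontal distance between pressure_center and heatsink_center below 0.01 m and z of pressure_center in the frame of heatsink_center between 0.0155 and 0.0235 m and angle between pressure_center's own z axis and vertical below 0.07 rad and (angle between the x axis of pressure_center and the x axis of heatsink_center, either way round below 0.2 rad or angle between the x axis of pressure_center and the y axis of heatsink_center, either way round below 0.2 rad) and contact force between the fingers and pressure below 0.1 N and linear speed of pressure below 0.02 m/s and angular speed of pressure below 0.2 rad/s), for 0.2 s.
4. the largest spool stands on the pressure block, released (horizontal distance between big_spool_center and pressure_center below 0.01 m and z of big_spool_center in the frame of pressure_center between 0.029 and 0.037 m and angle between big_spool_center's own z axis and vertical below 0.07 rad and contact force between the fingers and big_spool below 0.1 N and linear speed of big_spool below 0.02 m/s and angular speed of big_spool below 0.2 rad/s), for 0.2 s.
At the end, for the whole second after the job is handed in: Bottom up: carrier plate between the stops, heatsink fins up, pressure block, largest spool; each centred within 10 mm on the one below, flat (0.07 rad), at its height within 4 mm, parallel to the one below (0.17 rad; block square within 0.2), released and at rest (all of step 1 and all of step 2 and all of step 3 and all of step 4); the robot touches nothing.
It fails at once if the middle spool is moved by more than 30 mm (distance of mid_spool_center from where it was at the start of the episode above 0.03 m).
It fails at once if the smallest spool is moved by more than 30 mm (distance of small_spool_center from where it was at the start of the episode above 0.03 m).
It fails at once if the tin is moved by more than 30 mm (distance of tin_center from where it was at the start of the episode above 0.03 m).
It fails at once if the adapter is moved by more than 30 mm (distance of adapter_center from where it was at the start of the episode above 0.03 m).
It also fails if it takes over 115 s, if anything falls off the work surface, if the arm or the gripper's body presses on something with over 40 N, if the wrist force passes 120 N, or if a joint passes its speed limit or range.

ROBOT

A 6-joint arm with a two-finger parallel gripper is mounted at the origin on a cart in front of the work surface, level with it; the furniture and walls round the work are solid. World frame = base frame: x ahead of the robot, y to its left, z up, the work surface at z = 0. Lengths are in mm, angles in degrees, forces in N, time in s.
With the tool pointing down it reaches from about 300 to 850 mm from the base axis. Payload 4.2 kg.
Tool frame: the origin (TCP) lies between the finger pads; the fingertips stand 25 mm ahead of it and the grasp point (between the pads) lies 6 mm ahead of it; x points along the fingers, y is the direction in which the jaws open and shut, and the axes are right-handed (so a half turn about x gives the same grasp; the last joint's range is limited). The gripper opens to 91 mm and grips with 3 to 60 N. Pads are 32 mm wide; open, the fingers measure 118 mm over their backs; the gripper's body (76 mm by 178 mm) begins 60 mm behind the grasp point.
Start: joints at [-68.239, 18.312, 89.639, -0, 72.044, -1.146], TCP at [223.814, -529.671, 208.876] pointing down, gripper open.
Joint ranges: [-177.97, 177.97], [-48.28, 115.42], [12.27, 149.76], [-77.06, 257.06], [2.81, 150.46], [-146.56, 146.56]. Speed limits (degrees/s): [147.25, 147.25, 180, 180, 180, 180].

INTERFACE

Orientations are given as [roll, pitch, yaw] about the fixed x, y, z axes, in that order (R = Rz(yaw) Ry(pitch) Rx(roll)).
In Python, from workcell import env gives the robot as it stands.
- The arm moves only by the tool jog_arm, never from a script. Its argument "plan" is one flat list of numbers, 4 for each row, row after row: the shift along the tool's x, y, z in cm, then the turn about the tool's x in units of 6 degrees (1.0 is 6 degrees). In form: [tx, ty, tz, turn, tx, ty, tz, turn, ...]. A call has 1 to 12 rows; each row shifts and turns the commanded pose from where the row before left it, along the tool's axes as they then stand; what a row does not reach is not made up. A row lasts 1/12 s, in which the tool goes at most 41.7 mm and 7.16 degrees, less where a joint would pass 70% of its speed; a pose out of reach is approached as far as the arm can. A call with a gripper value outside its range is refused whole. "claw" is the finger opening in cm, from 0 to 9.12, set as the call begins (left out, the last holds). The fingers move at their own pace and stop on an object; "newtons" is the grip in N (left out, the last holds). Time passes only in rows, so rows that do not move let the fingers close. It gives the time, the measured TCP pose, the force and the opening at its end, in the units of the state.
- env.state(): the state, without advancing time (a new reading comes with each control period).
- env.grab_frame(name): name is "side" or "top" or "wrist"; returns the picture (400x640x3 uint8, red, green, blue); there is no depth.
- env.calibration(name): a dict with "vertical_fov" (degrees; the focal length in pixels is half the picture's height over the tangent of half this angle, whatever the lens; pixels are square), "cx", "cy" (the principal point, pixels), "origin" and "orientation" of the camera in the world; the wrist camera has in their place "T_tool_cam" (4x4, takes a point from camera to tool coordinates, whose origin is the TCP and whose axes are the tool frame's). Camera axes: x right, y down, z forward; pixel columns grow to the right and rows downward; lengths in mm; the calibration is good to about 2 mm. A picture is of the moment at which its call begins: read the wrist's pose just before it. calibration takes no time and is no camera call.
- env.job_done(): hands the job in, once; it reports no verdict.
The state is a dict: "time_s": time; "qpos": joint angles; "qvel": joint speeds; "effort": joint torques, N m; "ee_pos": TCP position; "ee_rot": TCP orientation; "force": force on the tool from outside, world axes, zero at the start; "torque": the same for the moment, N m; "gripper_width": finger opening in mm.
Only numpy, scipy, OpenCV 4.12 (cv2) and the standard library are available. Lean on these libraries where they do the work, as an engineer would, in place of code of your own. Each camera call takes 0.05 s, during which the arm holds its last target.

## Working session

There is one attempt and no reset: what is moved stays moved. The work goes in short steps, Python scripts to look and compute and a tool call to move; the robot and the scene stay as the last step left them, time stands still between calls to the robot, and variables do not carry over. Pictures are saved under pics/ and viewed, and the job is handed in when it is done.

Besides the shell and the picture viewer there is one more tool, called as name(argument=value, ...) on one line, values as JSON. jog_arm: Moves the arm, as the interface text tells. Its arguments: {"type":"object","properties":{"plan":{"type":"array"},"claw":{"type":"number"},"newtons":{"type":"number"}},"required":["plan"]}

```bash
ls; mkdir -p pics
python3 - <<'E'
from workcell import env
import cv2
print(env.state())
for n in ("side","top","wrist"):
    im=env.grab_frame(n); cv2.imwrite(f"pics/{n}0.png",im[:,:,::-1]); print(n,env.calibration(n))
E
```

```text
pics
{'time_s': 0.0, 'qpos': array([-6.82357109e+01,  1.83520441e+01,  8.97068402e+01, -1.82777099e-03,
        7.20441266e+01, -1.14722319e+00]), 'qvel': array([ 0.01656895, -0.02534669,  0.04561133,  0.11834013,  0.03194582,
       -0.02656457]), 'effort': array([ 2.61010347e-03, -4.12454796e+01, -2.31969935e+01,  7.28712184e-02,
        4.56349505e-02, -1.35805603e-04]), 'ee_pos': array([ 223.63869883, -529.16185152,  208.01331488]), 'ee_rot': array([-90.18076976,  89.89697435, 112.73130755]), 'force': array([-0.41208303, -0.24585837, -0.09415767]), 'torque': array([-0.01504793, -0.04644377, -0.02032382]), 'gripper_width': 91.29440738009843}
side {'vertical_fov': 46.72232675449982, 'cx': 324.361893321551, 'cy': 200.57700267179354, 'origin': array([ 144.19563224, 1072.42133924,  728.47557238]), 'orientation': array([-120.63712521,   -1.1673996 , -160.86821078])}
top {'vertical_fov': 42.91386542613044, 'cx': 318.3677488070024, 'cy': 202.44712015431526, 'origin': array([ 360.52178928,   17.99881556, 1516.4514846 ]), 'orientation': array([-175.04475594,   -0.21305971,  -88.92312289])}
wrist {'vertical_fov': 67.71538108182348, 'cx': 323.9296701833211, 'cy': 201.2120801102164, 'T_tool_cam': array([[ 5.46227278e-04, -2.38817506e-01,  9.71064313e-01,
        -1.75619935e+02],
       [ 9.99999115e-01, -1.04755231e-03, -8.20131700e-04,
        -1.96355839e-01],
       [ 1.21310248e-03,  9.71063902e-01,  2.38816723e-01,
        -6.73791882e+01],
       [ 0.00000000e+00,  0.00000000e+00,  0.00000000e+00,
         1.00000000e+00]])}
```

View pics/side0.png

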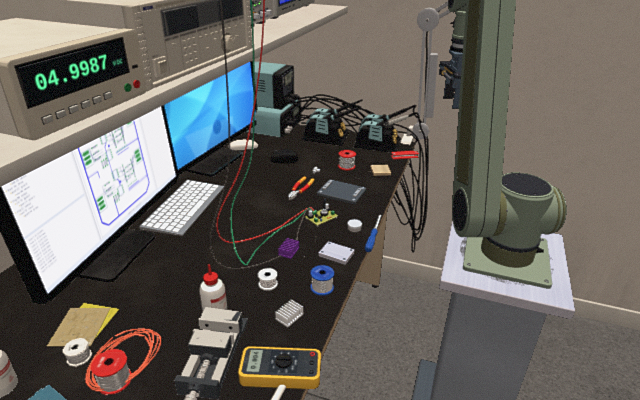

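View pics/top0.png

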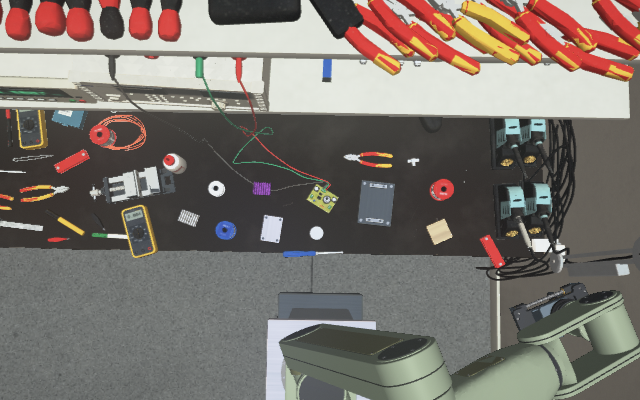

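View pics/wrist0.png

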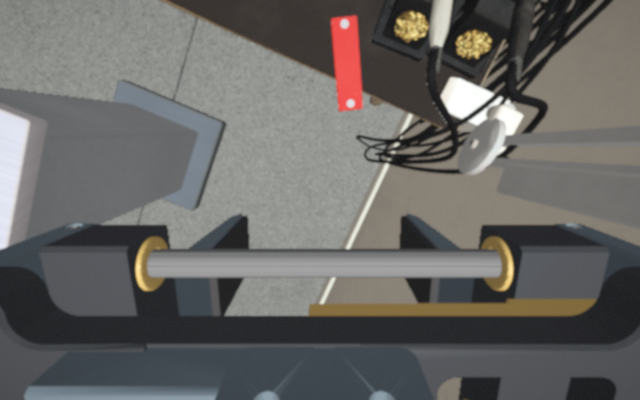

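The top view shows the fixture (376,203), carrier (271,228), heatsink (188,218), pressure block (440,231), and spools white (216,188), blue (225,230) and red (442,188). The heatsink look-alike is purple (262,188). Next I enlarge this and measure.

```bash
cat > h.py <<'E'
import numpy as np, cv2
from scipy.spatial.transform import Rotation as R
from workcell import env
def cam(n,st=None):
    c=env.calibration(n); f=200/np.tan(np.radians(c['vertical_fov'])/2)
    if n=='wrist':
        st=st or env.state()
        Rt=R.from_euler('xyz',st['ee_rot'],degrees=True).as_matrix()
        T=c['T_tool_cam']; return f,c['cx'],c['cy'],Rt@T[:3,:3],Rt@T[:3,3]+st['ee_pos']
    return f,c['cx'],c['cy'],R.from_euler('xyz',c['orientation'],degrees=True).as_matrix(),np.array(c['origin'])
def p2w(C,px,z):
    f,cx,cy,Rm,o=C; px=np.atleast_2d(np.array(px,float))
    d=np.c_[(px[:,0]-cx)/f,(px[:,1]-cy)/f,np.ones(len(px))]@Rm.T
    return o+d*((z-o[2])/d[:,2])[:,None]
def w2p(C,P):
    f,cx,cy,Rm,o=C; q=(np.atleast_2d(P)-o)@Rm
    return np.c_[cx+f*q[:,0]/q[:,2],cy+f*q[:,1]/q[:,2]]
def rect(pts):
    (c,s,a)=cv2.minAreaRect(np.array(pts,np.float32)[:,:2]); return c,s,a
E
python3 - <<'E'
from h import *
im=cv2.imread('pics/top0.png')
cv2.imwrite('pics/topL.png',cv2.resize(im[165:265,160:300],None,fx=5.7,fy=5.7,interpolation=cv2.INTER_CUBIC))
cv2.imwrite('pics/topR.png',cv2.resize(im[165:265,330:470],None,fx=5.7,fy=5.7,interpolation=cv2.INTER_CUBIC))
C=cam('top')
for n,p,z in [('fix',(376,203),14),('car',(271,228),12),('hs',(188.5,218),23),('pr',(440,231),16),('white',(216,188),45),('blue',(225,230),50),('red',(442,188),50),('tin',(317,233),18),('adapter',(413,161),14),('board',(322,198),10)]: print(n,p2w(C,p,z)[0].round(0))
E
```

```text
fix [ 492. -156.   14.]
car [413. 153.  12.]
hs [437. 395.  23.]
pr [ 413. -345.   16.]
white [525. 313.  45.]
blue [403. 282.  50.]
red [ 537. -343.   50.]
tin [400.  17.  18.]
adapter [ 621. -265.   14.]
board [505.   4.  10.]
```

View pics/topL.png

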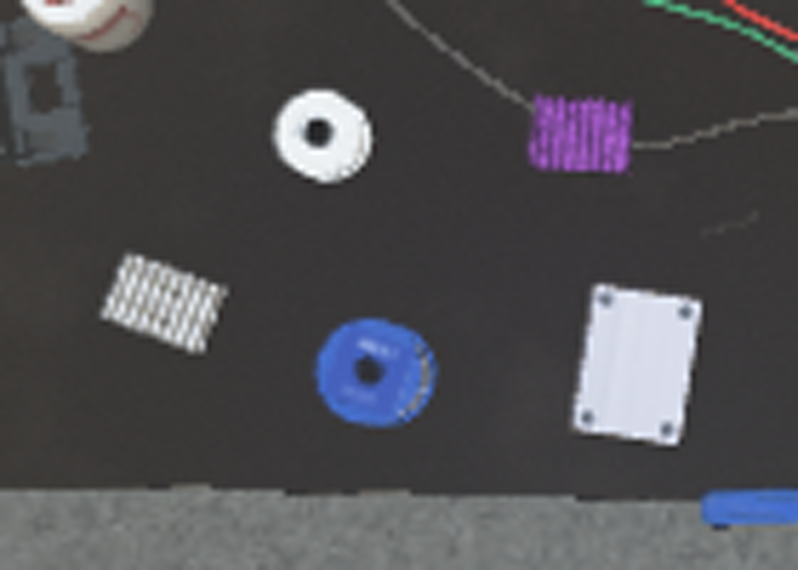

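View pics/topR.png

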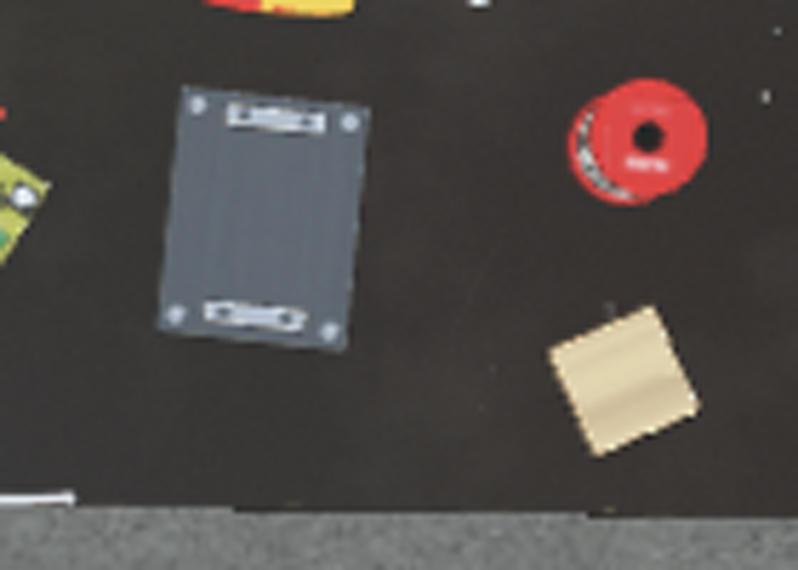

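Run:
```python
from h import *
C=cam('top')
def go(n,pts,x0,z):
    px=[(x0+x/5.7,165+y/5.7) for x,y in pts]; w=p2w(C,px,z)
    print(n,w[:,:2].mean(0).round(1),[ (round(float(np.linalg.norm(w[i]-w[i-1])),1), round(float(np.degrees(np.arctan2(*(w[i]-w[i-1])[1::-1]))),1)) for i in range(4)])
go('car',[(593,283),(703,300),(680,445),(572,430)],160,12)
go('fix',[(182,86),(370,107),(345,352),(158,328)],330,14)
go('pr',[(550,350),(653,305),(700,408),(598,457)],330,16)
go('hs',[(127,253),(228,288),(205,353),(102,318)],160,23)
print('red',p2w(C,(330+649/5.7,165+137/5.7),50),'blue d',106/5.7*1466/509,'red d',116/5.7*1466/509)
st=env.state(); print(R.from_euler('xyz',st['ee_rot'],degrees=True).as_matrix().round(3))
```

```text
car [410. 151.] [(76.8, -6.5), (57.8, -97.7), (75.9, 172.4), (56.4, 83.2)]
fix [ 491.9 -156.8] [(127.1, -5.0), (98.7, -95.3), (128.7, 174.6), (97.6, 83.8)]
pr [ 411.1 -344.3] [(60.1, 24.4), (58.7, -65.5), (58.1, -155.4), (58.9, 116.4)]
hs [436.6 393.6] [(35.7, -18.7), (55.4, -107.9), (35.3, 162.7), (56.3, 72.4)]
red [[ 533.76935984 -348.44596409   50.        ]] blue d 53.56081756454003 red d 58.613724881949466
[[-0.001  0.389 -0.921]
 [ 0.001 -0.921 -0.389]
 [-1.    -0.001  0.   ]]
```

Red is the largest spool: its flange measures 58.6 mm against 53.6 mm for blue. I start by swinging toward the carrier plate.

jog_arm(plan=[0, -3, -2.4, 0, 0, -3.1, -2.4, 0, 0, -3.1, -2.4, 0, 0, -3.1, -2.4, 0, 0, -3.1, -2.4, 0, 0, -3.1, -2.4, 0, 0, -3.1, -2.4, 0, 0, -3.1, -2.4, 0, 0, -3.1, -2.4, 0], claw=9.1)

```text
time_s: 0.9
ee_pos: [314.3, -187.6, 208.8]
ee_rot: [171.3, 90.0, 14.2]
force: [1.6, -0.9, -0.3]
gripper_width: 91.2
```

```bash
cat >> h.py <<'E'
def plan(x,y,z,psi,st=None):
    st=st or env.state()
    M=R.from_euler('xyz',st['ee_rot'],degrees=True).as_matrix(); p=np.degrees(np.arctan2(M[1,1],M[0,1]))
    dpsi=(psi-p+180)%360-180
    d=np.array([x,y,z])-st['ee_pos']
    a=np.radians(psi); yv=np.array([np.cos(a),np.sin(a)]); zv=np.array([np.sin(a),-np.cos(a)])
    print('t',round(st['time_s'],2),'pos',st['ee_pos'].round(1),'psi',round(p,2),'q1,q6',st['qpos'][[0,5]].round(0),'tilt x',M[:,0].round(4))
    print('before-turn cm', (M.T@d/10).round(2), 'turn units',round(-dpsi/6,2), '| after-turn cm', round(-d[2]/10,2),(d[:2]@yv/10).round(2),(d[:2]@zv/10).round(2))
E
python3 - <<'E'
from h import *
plan(410,151,208,83)
E
```

```text
t 0.9 pos [ 314.3 -187.6  208.8] psi -67.14 q1,q6 [-33.  34.] tilt x [ 2.e-04  0.e+00 -1.e+00]
before-turn cm [  0.08 -27.49 -21.97] turn units -25.02 | after-turn cm 0.08 34.78 5.37
```

jog_arm(plan=[0, -3.1, -2.4, 0, 0, -3.1, -2.4, 0, 0, -3.1, -2.4, 0, 0, -3.1, -2.4, 0, 0, -3.1, -2.4, 0, 0, -3, -2.4, 0, 0, -3, -2.4, 0, 0, -3, -2.4, 0, 0, -3, -2.8, 0, 0, 0, 0, -1.1, 0, 0, 0, -1.1, 0, 0, 0, -1.1])

```text
time_s: 1.9
ee_pos: [410.0, 150.3, 208.3]
ee_rot: [-17.0, 89.9, -153.8]
force: [-1.0, 0.1, -0.3]
gripper_width: 91.0
```

jog_arm(plan=[0, 0, 0, -1.1, 0, 0, 0, -1.1, 0, 0, 0, -1.1, 0, 0, 0, -1.1, 0, 0, 0, -1.1, 0, 0, 0, -1.1, 0, 0, 0, -1.1, 0, 0, 0, -1.1, 0, 0, 0, -1.1, 0, 0, 0, -1.1, 0, 0, 0, -1.1, 0, 0, 0, -1.1])

```text
time_s: 2.9
ee_pos: [410.0, 149.3, 208.6]
ee_rot: [-91.3, 90.0, -149.1]
force: [0.5, -0.5, -0.4]
gripper_width: 91.1
```

jog_arm(plan=[0, 0, 0, -1.1, 0, 0, 0, -1.1, 0, 0, 0, -1.1, 0, 0, 0, -1.1, 0, 0, 0, -1.1, 0, 0, 0, -1.1, 0, 0, 0, -1.1, 0, 0, 0, -0.8, 0, 0, 0, 0, 0, 0, 0, 0])

```text
time_s: 3.73
ee_pos: [410.0, 149.4, 208.7]
ee_rot: [-147.2, 90.0, -154.4]
force: [-0.3, -0.0, 0.7]
gripper_width: 91.0
```

Run:
```python
from h import *
plan(410,151,208,83)
im=env.grab_frame('wrist'); cv2.imwrite('pics/w1.png',im[:,:,::-1])
```

```text
t 3.73 pos [410.  149.4 208.7] psi 82.78 q1,q6 [ 19. -64.] tilt x [-3.e-04 -2.e-04 -1.e+00]
before-turn cm [ 0.07  0.16 -0.02] turn units -0.04 | after-turn cm 0.07 0.16 -0.02
```

View pics/w1.png

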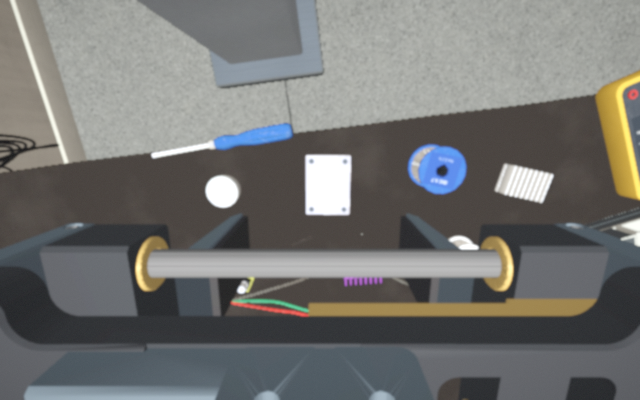

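The carrier plate sits between the fingers at about (328,185). I measure it by thresholding.

```bash
cat >> h.py <<'E'
def blob(im,C,z,roi,mask):
    u0,v0,u1,v1=roi; m=np.zeros(im.shape[:2],np.uint8); m[v0:v1,u0:u1]=mask[v0:v1,u0:u1]
    n,l,s,c=cv2.connectedComponentsWithStats(m.astype(np.uint8)); k=1+np.argmax(s[1:,4])
    cs,_=cv2.findContours((l==k).astype(np.uint8),cv2.RETR_EXTERNAL,cv2.CHAIN_APPROX_NONE)
    pts=max(cs,key=len)[:,0,:].astype(float)
    w=p2w(C,pts,z)[:,:2]
    c,s,a=rect(w); print('px bbox',pts.min(0),pts.max(0),'center',np.round(c,1),'size',np.round(s,1),'ang',round(a,1),a-90); return c,s,a
E
python3 - <<'E'
from h import *
im=cv2.imread('pics/w1.png'); C=cam('wrist')
g=im.min(2)
for th in (100,130,160): blob(im,C,12,(290,140,370,230),(g>th))
E
```

```text
px bbox [304. 154.] [351. 215.] center [414.7 153.8] size [59.8 78.7] ang 82.7 -7.287467956542969
px bbox [305. 154.] [351. 215.] center [414.7 154.2] size [58.4 78.9] ang 82.3 -7.712493896484375
px bbox [305. 155.] [351. 215.] center [415.2 154. ] size [58.  77.6] ang 82.3 -7.723258972167969
```

jog_arm(plan=[3.3, 0.2, 0.1, 0, 3.3, 0.3, 0.2, 0, 3.3, 0, 0, 0, 0, 0, 0, 0, 0, 0, 0, 0])

```text
time_s: 4.2
ee_pos: [412.8, 153.7, 109.1]
ee_rot: [-152.4, 89.8, -159.6]
force: [-0.1, -0.5, 0.2]
gripper_width: 91.0
```

Run:
```python
from h import *
plan(415,154,29,82.5); C=cam('wrist')
im=env.grab_frame('wrist')[:,:,::-1].copy(); cv2.imwrite('pics/w2.png',im)
g=im.min(2)
for th in (100,130,160): blob(im,C,12,(270,130,380,247),(g>th))
```

```text
t 4.2 pos [412.8 153.7 109.1] psi 82.85 q1,q6 [ 19. -64.] tilt x [-0.0035 -0.0013 -1.    ]
before-turn cm [8.01 0.07 0.24] turn units 0.06 | after-turn cm 8.01 0.06 0.21
px bbox [293. 161.] [356. 242.] center [414.5 153.8] size [58.5 79. ] ang 82.2 -7.799278259277344
px bbox [293. 161.] [355. 241.] center [414.1 153.9] size [57.9 77.7] ang 82.5 -7.5317535400390625
px bbox [293. 162.] [355. 241.] center [414.5 153.6] size [57.1 77.1] ang 82.3 -7.741142272949219
```

View pics/w2.png

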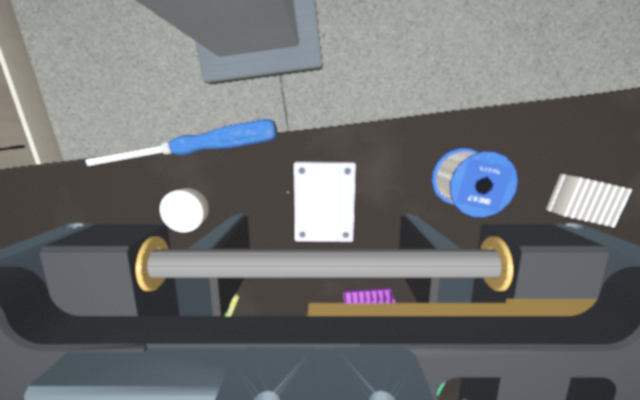

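jog_arm(plan=[2.5, 0, 0.2, 0.1, 2.5, 0, 0, 0, 1.5, 0, 0, 0, 0.8, 0, 0, 0, 0.7, 0, 0, 0, 0, 0, 0, 0, 0, 0, 0, 0])

```text
time_s: 4.83
ee_pos: [416.8, 154.1, 30.9]
ee_rot: [24.4, 89.9, 16.7]
force: [0.2, -0.3, 1.1]
gripper_width: 90.9
```

jog_arm(plan=[0.3, 0, -0.2, 0, 0, 0, 0, 0, 0, 0, 0, 0])

```text
time_s: 5.08
ee_pos: [413.9, 154.1, 27.3]
ee_rot: [22.2, 89.9, 14.5]
force: [-0.4, -0.5, -1.0]
gripper_width: 90.8
```

jog_arm(plan=[0, 0, 0, 0, 0, 0, 0, 0, 0, 0, 0, 0, 0, 0, 0, 0, 0, 0, 0, 0, 0, 0, 0, 0, 0, 0, 0, 0, 0, 0, 0, 0], claw=5, newtons=25)

```text
time_s: 5.75
ee_pos: [413.8, 154.0, 26.8]
ee_rot: [-85.7, 90.0, -93.4]
force: [-0.4, -0.6, -0.4]
gripper_width: 50.0
```

Run:
```python
from h import *
plan(414.4,153.8,130,82.3)
```

```text
t 5.75 pos [413.8 154.   26.8] psi 82.3 q1,q6 [ 19. -63.] tilt x [-0.e+00 -1.e-04 -1.e+00]
before-turn cm [-1.032e+01 -1.000e-02  6.000e-02] turn units 0.0 | after-turn cm -10.32 -0.01 0.06
```

Run:
```python
from h import *
im=env.grab_frame('wrist')[:,:,::-1].copy(); cv2.imwrite('pics/w3.png',im)
im=env.grab_frame('side')[:,:,::-1].copy(); cv2.imwrite('pics/s3.png',cv2.resize(im[180:330,230:430],None,fx=4,fy=4))
```

```text
(no output)
```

View pics/w3.png

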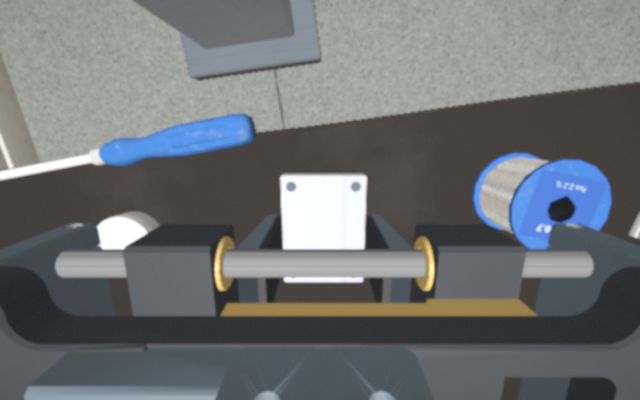

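View pics/s3.png

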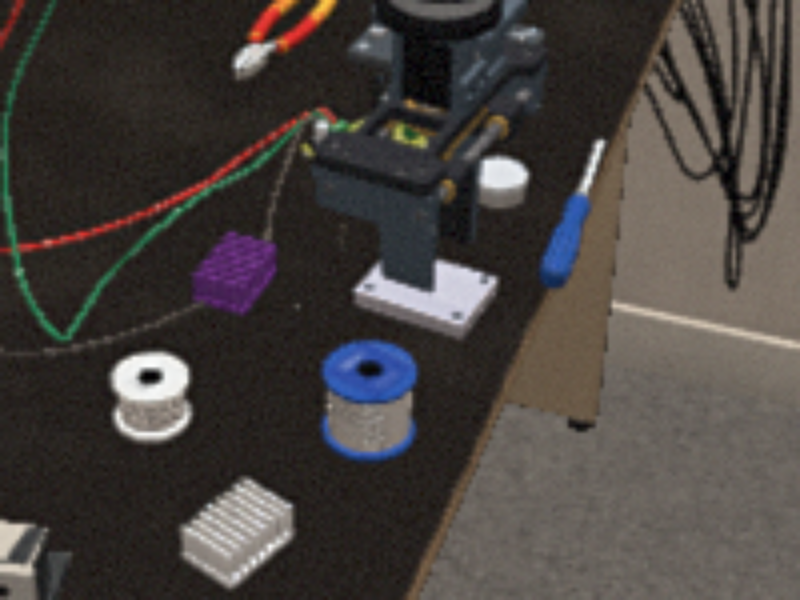

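Run:
```python
from h import *
C=cam('side'); st=env.state(); print(st['ee_pos'],st['gripper_width'],st['force'],st['effort'].round(2))
M=R.from_euler('xyz',st['ee_rot'],degrees=True).as_matrix()
# candidates finger bottom edge
for x in (25,20,15,10):
  for sg in (1,-1):
    P=[st['ee_pos']+M@np.array([x,sg*w,zz]) for w in (25,38.5) for zz in (-16,16)]
    print(x,sg,((w2p(C,P)-[230,180])*4).round(0).tolist())
a=np.radians(-7.7);u=np.array([np.cos(a),np.sin(a),0]);v=np.array([-u[1],u[0],0]);c=np.array([414.4,153.8,12])
print('plate',((w2p(C,[c+sx*38*u+sy*28*v for sx in(-1,1) for sy in (-1,1)])-[230,180])*4).round(0).tolist())
```

```text
[413.77511573 153.99886839  26.80379878] 50.18464131945294 [-0.05737953  0.44801361 -0.71234346] [ -0.   -33.34 -14.97   0.     0.09  -0.  ]
25 1 [[432.0, 326.0], [387.0, 311.0], [423.0, 338.0], [377.0, 323.0]]
25 -1 [[465.0, 284.0], [421.0, 270.0], [474.0, 273.0], [430.0, 259.0]]
20 1 [[432.0, 320.0], [387.0, 305.0], [423.0, 332.0], [377.0, 317.0]]
20 -1 [[465.0, 278.0], [421.0, 264.0], [474.0, 267.0], [430.0, 253.0]]
15 1 [[433.0, 314.0], [387.0, 299.0], [423.0, 325.0], [378.0, 310.0]]
15 -1 [[466.0, 272.0], [421.0, 258.0], [474.0, 261.0], [430.0, 247.0]]
10 1 [[433.0, 307.0], [387.0, 293.0], [424.0, 319.0], [378.0, 304.0]]
10 -1 [[466.0, 265.0], [422.0, 252.0], [475.0, 255.0], [430.0, 241.0]]
plate [[498.0, 278.0], [462.0, 326.0], [392.0, 246.0], [353.0, 291.0]]
```

Run:
```python
from h import *
im=env.grab_frame('side')[:,:,::-1].copy(); cv2.imwrite('pics/s4.png',cv2.resize(im[205:270,300:370],None,fx=9,fy=9,interpolation=cv2.INTER_CUBIC))
print(env.state()['gripper_width'])
```

```text
50.43743559665878
```

View pics/s4.png

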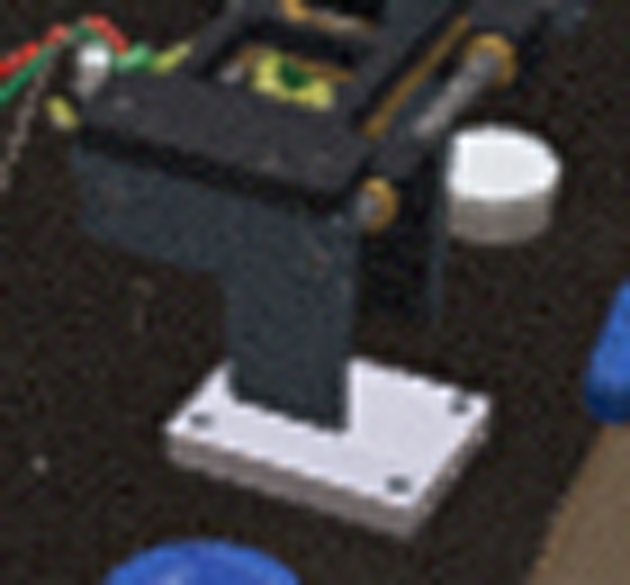

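Run:
```python
from h import *
C=cam('wrist'); st=env.state(); print(st['time_s'],st['gripper_width'])
M=R.from_euler('xyz',st['ee_rot'],degrees=True).as_matrix()
for x in (25,10,-5,-20,-40):
    P=[st['ee_pos']+M@np.array([x,w,zz]) for w in (-25,25) for zz in (-16,16)]
    print(x,w2p(C,P).round(0).tolist())
im=cv2.imread('pics/w3.png'); cv2.imwrite('pics/w3z.png',cv2.resize(im[160:320,220:430],None,fx=3.7,fy=3.7,interpolation=cv2.INTER_CUBIC))
```

```text
5.9 50.43743559665878
25 [[287.0, 203.0], [289.0, 246.0], [359.0, 203.0], [358.0, 246.0]]
10 [[284.0, 209.0], [286.0, 255.0], [362.0, 209.0], [361.0, 255.0]]
-5 [[281.0, 215.0], [283.0, 265.0], [365.0, 215.0], [363.0, 265.0]]
-20 [[277.0, 223.0], [280.0, 276.0], [369.0, 223.0], [367.0, 276.0]]
-40 [[271.0, 236.0], [274.0, 295.0], [375.0, 236.0], [372.0, 295.0]]
```

View pics/w3z.png

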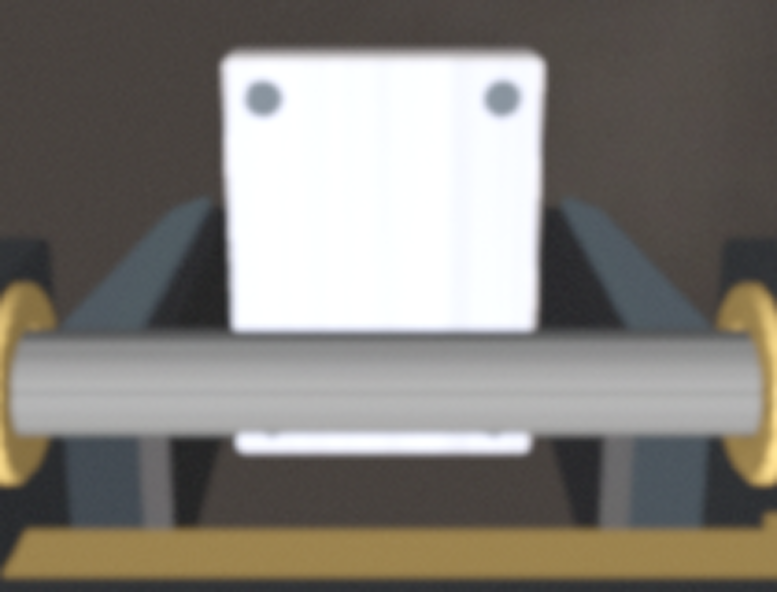

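The fingers closed above the plate. Both cameras put the real fingertips roughly 30 mm higher than the stated tip offset implies. I reopen and descend in guarded steps, watching the force.

jog_arm(plan=[0, 0, 0, 0, 0, 0, 0, 0, 0, 0, 0, 0, 0, 0, 0, 0, 0, 0, 0, 0, 0, 0, 0, 0], claw=8.5)

```text
time_s: 6.4
ee_pos: [413.8, 154.0, 26.8]
ee_rot: [-54.9, 90.0, -62.6]
force: [0.7, -1.2, -0.4]
gripper_width: 84.5
```

jog_arm(plan=[0.3, 0, 0, 0, 0.2, 0, 0, 0, 0, 0, 0, 0, 0, 0, 0, 0])

```text
time_s: 6.73
ee_pos: [413.6, 154.0, 21.6]
ee_rot: [-144.5, 90.0, -152.2]
force: [-0.9, 0.2, 1.1]
gripper_width: 84.7
```

jog_arm(plan=[0.2, 0, 0, 0, 0.2, 0, 0, 0, 0, 0, 0, 0, 0, 0, 0, 0])

```text
time_s: 7.07
ee_pos: [413.7, 154.0, 17.7]
ee_rot: [-140.5, 90.0, -148.2]
force: [-0.0, -0.7, 0.1]
gripper_width: 85.1
```

Run:
```python
from h import *
im=env.grab_frame('side')[:,:,::-1].copy(); cv2.imwrite('pics/s5.png',cv2.resize(im[205:270,300:370],None,fx=9,fy=9,interpolation=cv2.INTER_CUBIC))
plan(414.4,153.8,10,82.3);print(env.state()['force'])
```

```text
t 7.12 pos [413.8 154.   17.8] psi 82.3 q1,q6 [ 19. -63.] tilt x [-1.e-04 -1.e-04 -1.e+00]
before-turn cm [ 0.78 -0.01  0.06] turn units 0.0 | after-turn cm 0.78 -0.01 0.06
[0.83075765 0.4670055  0.0493724 ]
```

View pics/s5.png

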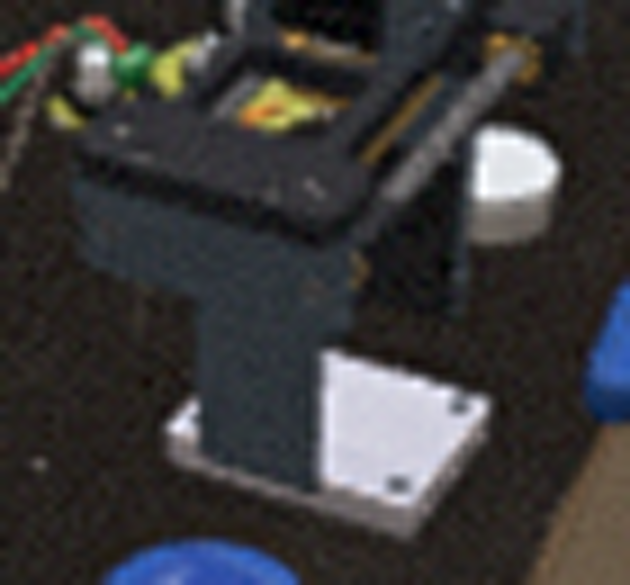

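Run:
```python
from h import *
C=cam('side'); st=env.state()
M=R.from_euler('xyz',st['ee_rot'],degrees=True).as_matrix()
f,cx,cy,Rm,o=C
for px in [(322.2,255.6),(335.3,259.4)]:
    d=Rm@np.array([(px[0]-cx)/f,(px[1]-cy)/f,1])
    od=M.T@(o-st['ee_pos']); dd=M.T@d
    for w in (42.5,50,56):
        t=(w-od[1])/dd[1]; print(w,(od+t*dd).round(1))
```

```text
42.5 [-1.5 42.5 20.3]
50 [-7.9 50.  16.6]
56 [-13.   56.   13.6]
42.5 [ -2.9  42.5 -16.1]
50 [ -9.3  50.  -19.5]
56 [-14.4  56.  -22.2]
```

jog_arm(plan=[0.3, 0, 0, 0, 0.3, 0, 0, 0, 0, 0, 0, 0, 0, 0, 0, 0])

```text
time_s: 7.45
ee_pos: [413.6, 154.0, 11.6]
ee_rot: [-145.8, 90.0, -153.5]
force: [0.0, 0.4, 0.5]
gripper_width: 85.2
```

jog_arm(plan=[0.3, 0, 0, 0, 0.3, 0, 0, 0, 0, 0, 0, 0, 0, 0, 0, 0])

```text
time_s: 7.78
ee_pos: [413.5, 153.9, 5.6]
ee_rot: [-145.5, 90.0, -153.2]
force: [-0.1, 0.8, -1.2]
gripper_width: 84.9
```

Run:
```python
from h import *
im=env.grab_frame('side')[:,:,::-1].copy(); cv2.imwrite('pics/s6.png',cv2.resize(im[205:270,300:370],None,fx=9,fy=9,interpolation=cv2.INTER_CUBIC))
plan(414.4,153.8,0,82.3);print(env.state()['force'])
```

```text
t 7.83 pos [413.7 154.    5.7] psi 82.3 q1,q6 [ 19. -63.] tilt x [-2.e-04 -2.e-04 -1.e+00]
before-turn cm [ 0.57 -0.01  0.07] turn units 0.0 | after-turn cm 0.57 -0.01 0.07
[-0.22970818  0.27106961  0.80338652]
```

View pics/s6.png

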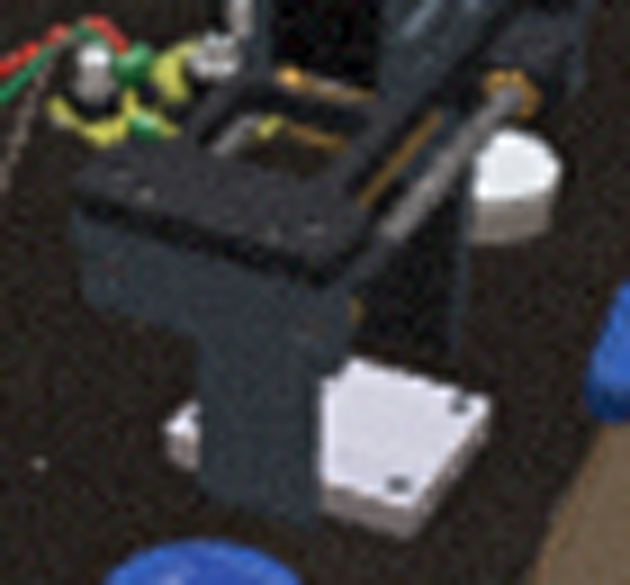

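jog_arm(plan=[0.2, 0, 0, 0, 0.2, 0, 0, 0, 0, 0, 0, 0, 0, 0, 0, 0])

```text
time_s: 8.17
ee_pos: [413.7, 154.0, 1.7]
ee_rot: [-136.5, 90.0, -144.2]
force: [0.1, -0.4, -0.4]
gripper_width: 85.2
```

jog_arm(plan=[0.2, 0, 0, 0, 0.2, 0, 0, 0, 0, 0, 0, 0, 0, 0, 0, 0])

```text
time_s: 8.5
ee_pos: [413.7, 154.0, -2.3]
ee_rot: [-140.0, 90.0, -147.7]
force: [-0.6, -0.5, 0.8]
gripper_width: 84.8
```

Run:
```python
from h import *
im=env.grab_frame('side')[:,:,::-1].copy(); cv2.imwrite('pics/s7.png',cv2.resize(im[205:270,300:370],None,fx=9,fy=9,interpolation=cv2.INTER_CUBIC))
plan(414.4,153.8,0,82.3);print(env.state()['force'])
```

```text
t 8.55 pos [413.8 154.   -2.2] psi 82.3 q1,q6 [ 19. -63.] tilt x [-1.e-04 -1.e-04 -1.e+00]
before-turn cm [-0.22 -0.01  0.06] turn units 0.0 | after-turn cm -0.22 -0.01 0.06
[-0.09377645 -0.93269886 -0.02075115]
```

View pics/s7.png

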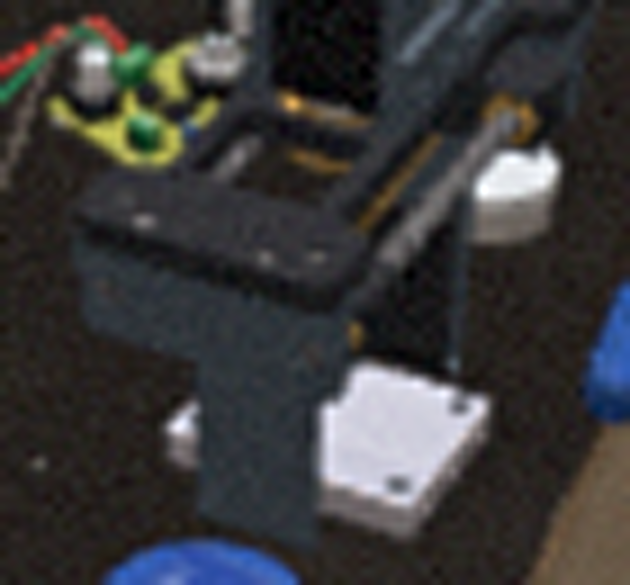

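jog_arm(plan=[0.2, 0, 0, 0, 0.2, 0, 0, 0, 0, 0, 0, 0, 0, 0, 0, 0])

```text
time_s: 8.88
ee_pos: [414.1, 154.1, -4.9]
ee_rot: [18.2, 89.9, 10.5]
force: [-2.8, -0.5, 14.5]
gripper_width: 85.2
```

Run:
```python
from h import *
st=env.state();print(st['force'],st['effort'],st['ee_pos'])
```

```text
[-2.84831488 -0.53549662 14.518381  ] [-1.07363875e-01 -2.80109704e+01 -1.18994460e+01  3.46850138e-02
 -1.01883687e+00 -1.55756820e-02] [414.07608634 154.10426713  -4.8583286 ]
```

The bench is touched at TCP z = -5, so the tip is at TCP z + 5. I lift 3 mm and grip.

jog_arm(plan=[-0.4, 0, 0, 0, 0, 0, 0, 0, 0, 0, 0, 0])

```text
time_s: 9.13
ee_pos: [413.9, 154.1, -2.2]
ee_rot: [15.3, 90.0, 7.6]
force: [-0.2, -0.6, -1.4]
gripper_width: 84.9
```

jog_arm(plan=[0, 0, 0, 0, 0, 0, 0, 0, 0, 0, 0, 0, 0, 0, 0, 0, 0, 0, 0, 0, 0, 0, 0, 0, 0, 0, 0, 0, 0, 0, 0, 0], claw=5, newtons=25)

```text
time_s: 9.8
ee_pos: [413.6, 154.0, -2.3]
ee_rot: [-139.5, 90.0, -147.2]
force: [-0.0, 0.7, -1.7]
gripper_width: 55.9
```

Run:
```python
from h import *
plan(414.4,153.8,140,82.3); C=cam('wrist')
im=env.grab_frame('wrist')[:,:,::-1].copy(); cv2.imwrite('pics/w8.png',im)
blob(im,C,12,(250,150,400,300),im.min(2)>150)
```

```text
t 9.8 pos [413.6 154.   -2.3] psi 82.31 q1,q6 [ 19. -63.] tilt x [-3.e-04 -2.e-04 -1.e+00]
before-turn cm [-1.423e+01 -1.000e-02  8.000e-02] turn units 0.0 | after-turn cm -14.23 -0.01 0.08
px bbox [273. 182.] [374. 249.] center [395.8 156.8] size [56.5 39.4] ang 82.2 -7.767784118652344
```

View pics/w8.png

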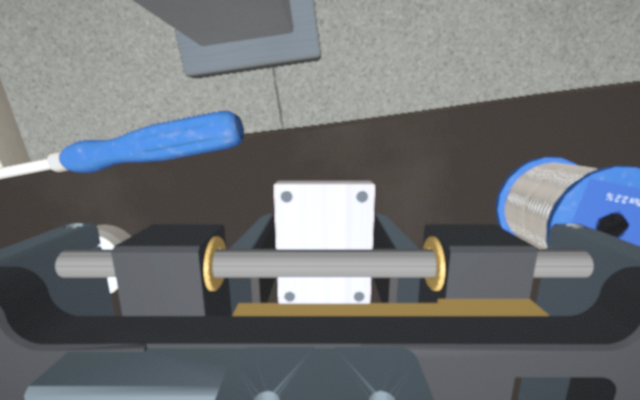

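Grip width is 55.9 mm, so the plate is held. I lift it and carry it toward the fixture.

jog_arm(plan=[-3.5, 0, 0, 0, -4, 0, 0, 0, -4, 0, 0, 0, -4, 0, 0, 0, 0, -3.7, 0, 0, 0, -3.7, 0, 0, 0, -3.7, 0, 0, 0, -3.7, 0, 0, 0, -3.7, 0, 0, 0, -3.7, 0, 0, 0, -3.7, 0, 0, 0, -3.7, 0, 0])

```text
time_s: 10.85
ee_pos: [373.3, -140.8, 152.9]
ee_rot: [2.8, 90.0, -4.9]
force: [0.4, 0.2, -1.0]
gripper_width: 55.9
```

jog_arm(plan=[0, 0, 3.5, -0.2, 0, 0, 3.5, -0.2, 0, 0, 3.5, 0, 0, 0, 3.5, 0, 0, 0, 3.5, 0, 0, 0, 2.5, 0, 0, 0, 0, 0, 0, 0, 0, 0, 0, 0, 0, 0])

```text
time_s: 11.6
ee_pos: [571.9, -159.6, 152.2]
ee_rot: [172.7, 89.9, 167.4]
force: [-0.6, -0.3, -1.8]
gripper_width: 56.1
```

Run:
```python
from h import *
plan(492,-157,150,84.8); print(env.state()['gripper_width'])
im=env.grab_frame('wrist')[:,:,::-1].copy(); cv2.imwrite('pics/w9.png',im)
```

```text
t 11.6 pos [ 571.9 -159.6  152.2] psi 84.71 q1,q6 [ -17. -101.] tilt x [-2.4e-03  5.0e-04 -1.0e+00]
before-turn cm [ 0.24 -0.47 -7.98] turn units -0.01 | after-turn cm 0.22 -0.46 -7.98
56.117697418920734
```

View pics/w9.png

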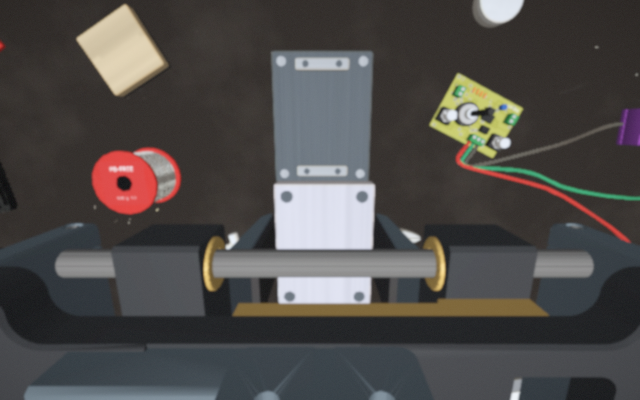

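The fixture is in view, with its stops at about (322,63) and (322,171), and it lines up with the held plate. I zoom in to measure it.

Run:
```python
from h import *
im=cv2.imread('pics/w9.png'); cv2.imwrite('pics/w9z.png',cv2.resize(im[45:190,260:385],None,fx=4,fy=4,interpolation=cv2.INTER_CUBIC))
C=cam('wrist')
g=im.min(2)
c1=blob(im,C,21,(285,54,359,74),g>150); c2=blob(im,C,21,(285,160,359,181),g>150)
```

```text
px bbox [295.  58.] [349.  69.] center [ 445.6 -149.2] size [51.6  9.7] ang 84.6 -5.364189147949219
px bbox [297. 165.] [347. 175.] center [ 547.1 -158.9] size [51.8 10.4] ang 84.6 -5.377372741699219
```

View pics/w9z.png

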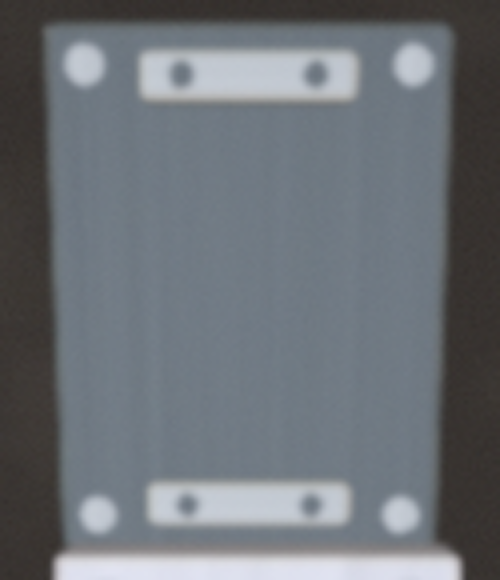

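jog_arm(plan=[0, 0.4, -3.8, 0, 0, 0, -3.7, 0, 3.5, 0, 0, 0, 3.5, 0, 0, 0, 2, 0, 0, 0, 1, 0, 0, 0, 0, 0, 0, 0, 0, 0, 0, 0])

```text
time_s: 12.32
ee_pos: [498.8, -149.2, 53.5]
ee_rot: [-22.6, 90.0, -27.9]
force: [0.5, -0.3, -1.0]
gripper_width: 55.8
```

Run:
```python
from h import *
plan(496.2,-154.1,12.3,84.6); print(env.state()['gripper_width'])
```

```text
t 12.32 pos [ 498.8 -149.2   53.5] psi 84.7 q1,q6 [ -18. -103.] tilt x [ 6.e-04 -3.e-04 -1.e+00]
before-turn cm [ 4.12 -0.51 -0.22] turn units 0.02 | after-turn cm 4.12 -0.51 -0.21
55.796868233632175
```

jog_arm(plan=[1, -0.5, -0.2, 0, 1, 0, 0, 0, 1, 0, 0, 0, 0, 0, 0, 0, 0, 0, 0, 0])

```text
time_s: 12.73
ee_pos: [495.8, -153.7, 22.1]
ee_rot: [168.4, 89.9, 163.1]
force: [-0.0, 0.3, -1.5]
gripper_width: 55.7
```

Run:
```python
from h import *
plan(496.2,-154.1,12.3,84.6); print(env.state()['gripper_width'])
```

```text
t 12.73 pos [ 495.8 -153.7   22.1] psi 84.7 q1,q6 [ -18. -103.] tilt x [-1.7e-03  5.0e-04 -1.0e+00]
before-turn cm [ 0.98 -0.04  0.05] turn units 0.02 | after-turn cm 0.98 -0.04 0.05
55.687987529588604
```

jog_arm(plan=[0.4, 0, 0, 0, 0.3, 0, 0, 0, 0.3, 0, 0, 0, 0, 0, 0, 0, 0, 0, 0, 0])

```text
time_s: 13.15
ee_pos: [496.2, -153.8, 12.7]
ee_rot: [-174.2, 90.0, -179.5]
force: [0.5, 0.5, -1.4]
gripper_width: 55.6
```

Run:
```python
from h import *
plan(496.2,-154.1,12.3,84.6); print(env.state()['force'])
```

```text
t 13.15 pos [ 496.2 -153.8   12.7] psi 84.71 q1,q6 [ -18. -103.] tilt x [-2.e-04 -0.e+00 -1.e+00]
before-turn cm [ 0.04 -0.03 -0.  ] turn units 0.02 | after-turn cm 0.04 -0.03 -0.0
[ 0.54747518  0.46063301 -1.36549142]
```

jog_arm(plan=[0.1, 0, 0, 0, 0, 0, 0, 0, 0, 0, 0, 0])

```text
time_s: 13.4
ee_pos: [496.4, -153.9, 11.9]
ee_rot: [-27.7, 90.0, -33.0]
force: [-0.1, -0.9, -1.6]
gripper_width: 55.8
```

jog_arm(plan=[0, 0, 0, 0, 0, 0, 0, 0, 0, 0, 0, 0, 0, 0, 0, 0, 0, 0, 0, 0, 0, 0, 0, 0], claw=8.5)

```text
time_s: 13.9
ee_pos: [496.3, -153.9, 11.9]
ee_rot: [-39.2, 90.0, -44.5]
force: [-0.6, 0.0, -0.3]
gripper_width: 84.7
```

jog_arm(plan=[-2, 0, 0, 0, -4, 0, 0, 0, -4, 0, 0, 0, -4, 0, 0, 0, 0, 0, 0, 0])

```text
time_s: 14.32
ee_pos: [501.0, -155.4, 159.8]
ee_rot: [-13.6, 89.1, -18.9]
force: [1.5, -0.5, 0.5]
gripper_width: 85.1
```

Run:
```python
from h import *
plan(440,0,150,72); C=cam('wrist')
im=env.grab_frame('wrist')[:,:,::-1].copy(); cv2.imwrite('pics/w10.png',im)
blob(im,C,26,(280,155,360,225),im.min(2)>190)
```

```text
t 14.32 pos [ 501.  -155.4  159.8] psi 84.71 q1,q6 [ -18. -103.] tilt x [ 0.015  -0.0052 -0.9999]
before-turn cm [ 0.8  14.91 -7.53] turn units 2.12 | after-turn cm 0.98 12.89 -10.61
px bbox [299. 155.] [352. 221.] center [ 499.4 -153.7] size [56.1 71.4] ang 84.7 -5.341117858886719
```

View pics/w10.png

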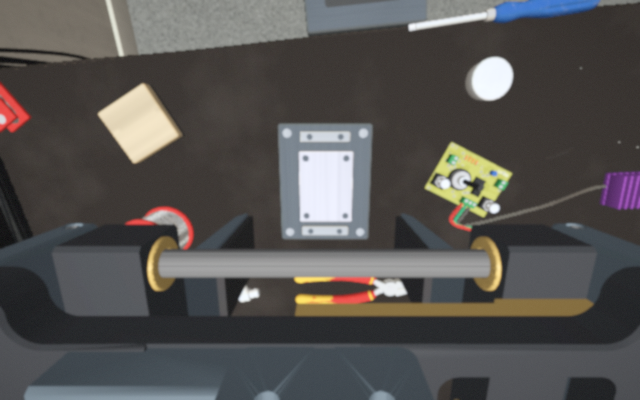

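The plate lies flat between the stops: plate rows 151–222 against inner stop faces at about 142 and 227, and the columns are centred. Next is the heatsink.

jog_arm(plan=[0, 0, -3.6, 0, 0, 0, -3.6, 0, 0, 0, -3.6, 0, 0, 3.9, 0, 0, 0, 4, 0, 0, 0, 4, 0, 0, 0, 4, 0, 0, 0, 4, 0, 0, 0, 4, 0, 0, 0, 4, 0, 0, 0, 4, 0, 0, 0, 4, 0, 0])

```text
time_s: 15.37
ee_pos: [420.8, 215.3, 150.6]
ee_rot: [-142.6, 89.9, -147.9]
force: [0.3, 0.1, 0.5]
gripper_width: 84.6
```

jog_arm(plan=[0, 4, 0, 0, 0, 4, 0, 0, 0, 4, 0, 0, 0, 4, 0, 0, 0, 2.6, 0, 0, 0, 0, 0, 1.05, 0, 0, 0, 1.05, 0, 0, 0, 0, 0, 0, 0, 0])

```text
time_s: 16.12
ee_pos: [438.4, 398.3, 150.4]
ee_rot: [-118.0, 89.9, -135.7]
force: [0.0, -0.5, 0.3]
gripper_width: 85.2
```

Run:
```python
from h import *
plan(440,396,100,72); C=cam('wrist')
im=env.grab_frame('wrist')[:,:,::-1].copy(); cv2.imwrite('pics/w11.png',im)
```

```text
t 16.12 pos [438.4 398.3 150.4] psi 72.27 q1,q6 [ 41. -31.] tilt x [-0.0019 -0.0018 -1.    ]
before-turn cm [ 5.04 -0.16  0.23] turn units 0.05 | after-turn cm 5.04 -0.17 0.22
```

View pics/w11.png

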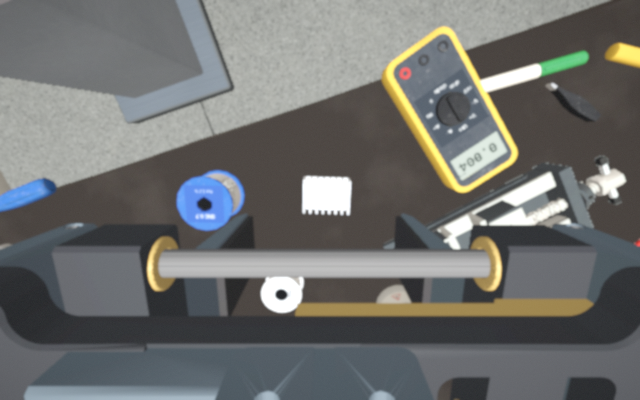

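The heatsink is at (327,196) and aligned. The vice is close on the right at about (390,245), so I check the clearance.

Run:
```python
from h import *
im=cv2.imread('pics/w11.png'); C=cam('wrist')
cv2.imwrite('pics/w11z.png',cv2.resize(im[140:250,260:480],None,fx=3.6,fy=3.6,interpolation=cv2.INTER_CUBIC))
for th in (100,150): blob(im,C,20,(285,165,370,225),im.min(2)>th)
for px in [(388,244),(440,238),(400,243)]:
  for z in (0,50,80): print(px,z,p2w(C,px,z)[0].round(0))
```

```text
px bbox [301. 175.] [352. 215.] center [441.5 400.4] size [53.4 43.1] ang 71.1 -18.86883544921875
px bbox [302. 175.] [351. 215.] center [441.4 400.3] size [51.8 41.8] ang 70.3 -19.721206665039062
(388, 244) 0 [523. 450.   0.]
(388, 244) 50 [501. 445.  50.]
(388, 244) 80 [487. 442.  80.]
(440, 238) 0 [535. 509.   0.]
(440, 238) 50 [510. 496.  50.]
(440, 238) 80 [496. 487.  80.]
(400, 243) 0 [526. 464.   0.]
(400, 243) 50 [503. 457.  50.]
(400, 243) 80 [489. 453.  80.]
```

View pics/w11z.png

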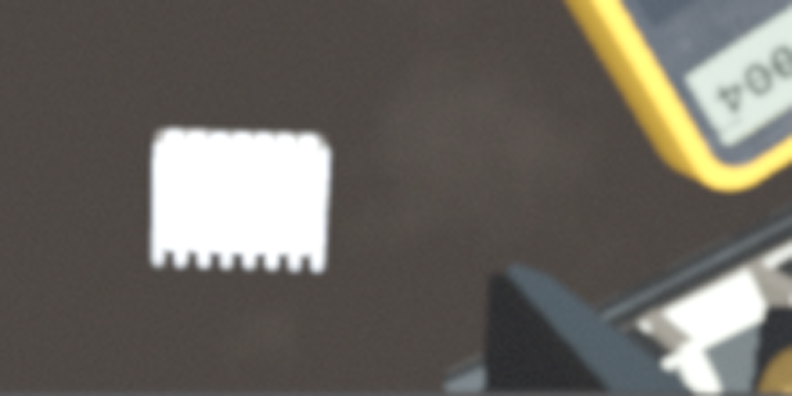

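Run:
```python
from h import *
C=cam('wrist'); st=env.state()
# corner px in full image
f=lambda x,y:(260+x/3.6,140+y/3.6)
tl,tr,bl,br=f(154,130),f(329,133),f(151,268),f(325,272)
a=p2w(C,[tl,tr],2)[:,:2]; a2=p2w(C,[tl,tr],23)[:,:2]; b=p2w(C,[bl,br],23)[:,:2]
print(a,a2,b)
for A in (a,a2):
    print('depth',np.linalg.norm(A-b,axis=1),'w',np.linalg.norm(A[1]-A[0]),np.linalg.norm(b[1]-b[0]),'c',(A.mean(0)+b.mean(0))/2)
d=b[0]-b[1]; print(np.degrees(np.arctan2(d[1],d[0])))
```

```text
[[416.82544016 381.1507015 ]
 [434.03274136 431.69713274]] [[414.15324388 383.61858594]
 [430.24683971 430.89350869]] [[452.67575048 369.58166566]
 [469.50304987 417.98588712]]
depth [37.67077567 38.02816117] w 53.395064616660314 51.24574772630748 c [443.25924547 400.10384675]
depth [41.00022739 41.32380344] w 49.93918449172821 51.24574772630748 c [441.64472098 400.51991185]
-109.16955515507692
```

Run:
```python
from h import *
C=cam('top'); W=cam('wrist')
for z in (0,20,40,60,80): print(z,p2w(C,(175,192.3),z)[0].round(0),p2w(W,(383.6,247),z)[0].round(0))
im=cv2.imread('pics/side0.png'); cv2.imwrite('pics/vice.png',cv2.resize(im[270:400,160:330],None,fx=4.5,fy=4.5,interpolation=cv2.INTER_CUBIC))
im=cv2.imread('pics/top0.png'); cv2.imwrite('pics/vicet.png',cv2.resize(im[140:235,85:205],None,fx=6,fy=6,interpolation=cv2.INTER_CUBIC))
```

```text
0 [514. 444.   0.] [525. 444.   0.]
20 [512. 439.  20.] [516. 443.  20.]
40 [510. 433.  40.] [507. 441.  40.]
60 [508. 428.  60.] [498. 440.  60.]
80 [506. 422.  80.] [489. 438.  80.]
```

View pics/vice.png

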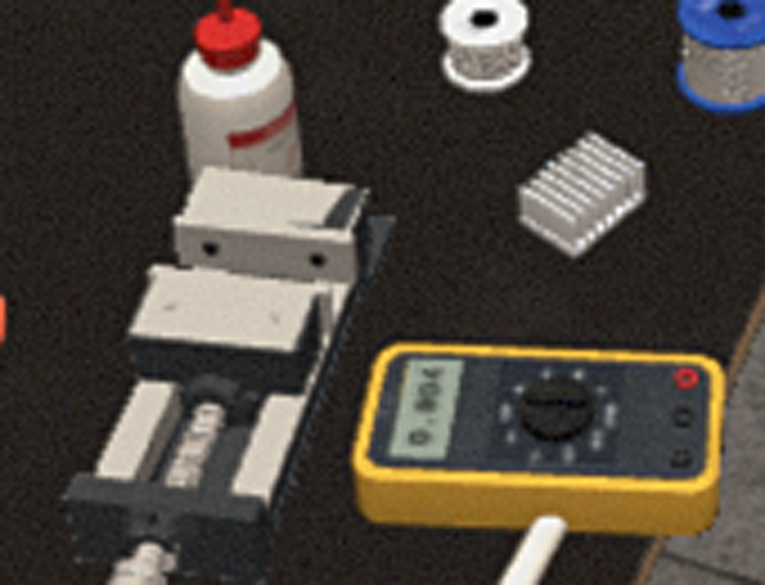

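View pics/vicet.png

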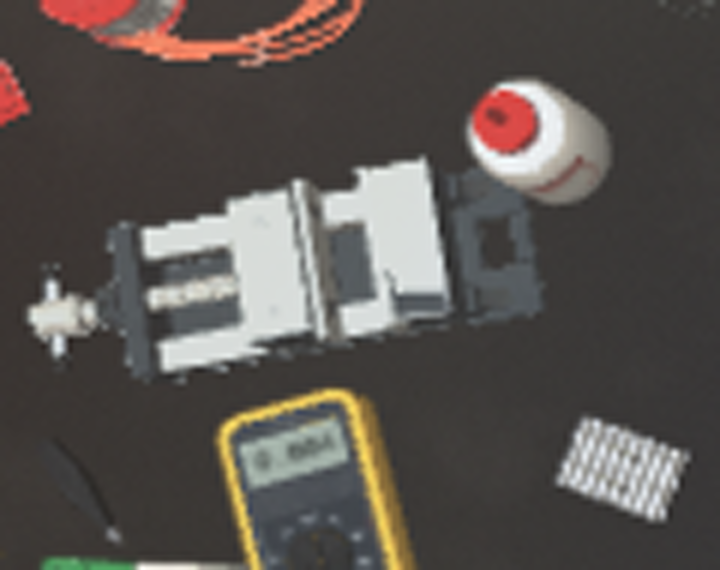

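Run:
```python
from h import *
C=cam('top'); S=cam('side')
for z in (30,45,60,75,90,105): print(z,p2w(C,(159.5,192.5),z)[0].round(0),p2w(S,(241.1,312.2),z)[0].round(0))
```

```text
30 [510. 481.  30.] [530. 449.  30.]
45 [508. 477.  45.] [522. 463.  45.]
60 [507. 472.  60.] [513. 476.  60.]
75 [505. 467.  75.] [505. 490.  75.]
90 [504. 463.  90.] [497. 503.  90.]
105 [502. 458. 105.] [488. 516. 105.]
```

Triangulation gives a vice jaw about 60 mm tall with its corner near (506,472). I take the heatsink 9 mm off-centre toward the robot so the gripper body clears it.

Run:
```python
from h import *
plan(434.3,402.9,-2.5,70.9)
```

```text
t 16.17 pos [438.6 398.3 150.8] psi 72.25 q1,q6 [ 41. -31.] tilt x [-0.0014 -0.0014 -1.    ]
before-turn cm [15.33  0.34 -0.54] turn units 0.22 | after-turn cm 15.33 0.3 -0.56
```

jog_arm(plan=[0, 0.35, -0.55, 0.2, 3, 0, 0, 0, 3, 0, 0, 0, 3, 0, 0, 0, 1, 0, 0, 0, 0, 0, 0, 0, 0, 0, 0, 0], claw=7)

```text
time_s: 16.75
ee_pos: [435.3, 403.8, 52.2]
ee_rot: [32.3, 90.0, 13.2]
force: [0.5, 0.1, 0.5]
gripper_width: 70.1
```

Run:
```python
from h import *
plan(434.3,402.9,-2.5,70.9)
im=env.grab_frame('wrist')[:,:,::-1].copy(); cv2.imwrite('pics/w12.png',im)
im=env.grab_frame('side')[:,:,::-1].copy(); cv2.imwrite('pics/s12.png',cv2.resize(im[230:400,170:400],None,fx=3.4,fy=3.4,interpolation=cv2.INTER_CUBIC))
```

```text
t 16.75 pos [435.3 403.8  52.2] psi 70.93 q1,q6 [ 42. -29.] tilt x [ 1.e-04  0.e+00 -1.e+00]
before-turn cm [ 5.47 -0.12 -0.06] turn units 0.0 | after-turn cm 5.47 -0.12 -0.06
```

View pics/w12.png

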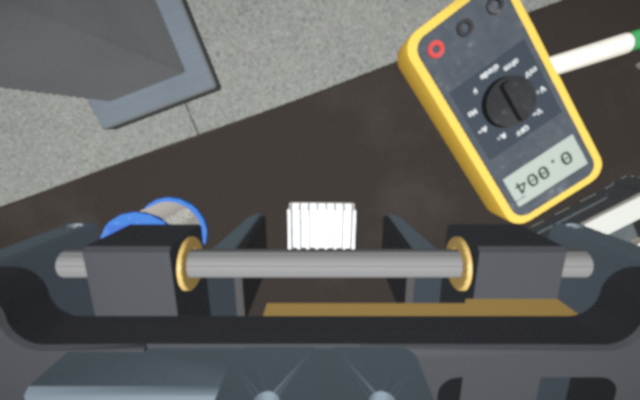

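View pics/s12.png

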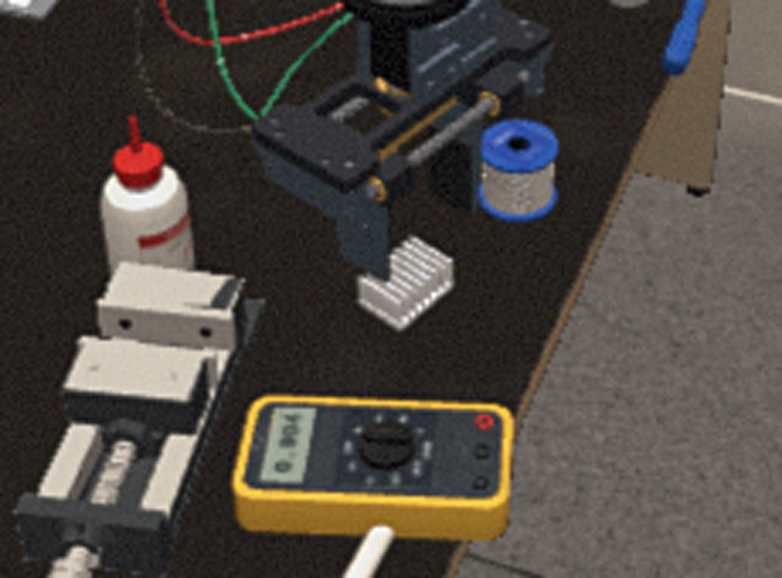

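jog_arm(plan=[1.5, -0.1, -0.05, 0, 1.5, 0, 0, 0, 1, 0, 0, 0, 0.6, 0, 0, 0, 0, 0, 0, 0, 0, 0, 0, 0])

```text
time_s: 17.35
ee_pos: [434.5, 403.4, 6.4]
ee_rot: [56.6, 89.9, 37.5]
force: [0.7, -0.3, -0.5]
gripper_width: 69.8
```

Run:
```python
from h import *
plan(434.3,402.9,-2.5,70.9); print(env.state()['force'])
im=env.grab_frame('wrist')[:,:,::-1].copy(); cv2.imwrite('pics/w13.png',im)
im=env.grab_frame('side')[:,:,::-1].copy(); cv2.imwrite('pics/s13.png',cv2.resize(im[230:400,170:400],None,fx=3.4,fy=3.4,interpolation=cv2.INTER_CUBIC))
```

```text
t 17.35 pos [434.5 403.4   6.4] psi 70.91 q1,q6 [ 42. -29.] tilt x [ 8.e-04  6.e-04 -1.e+00]
before-turn cm [ 0.89 -0.05 -0.  ] turn units 0.0 | after-turn cm 0.89 -0.05 -0.0
[ 0.65709657 -0.33435687 -0.51560084]
```

View pics/s13.png

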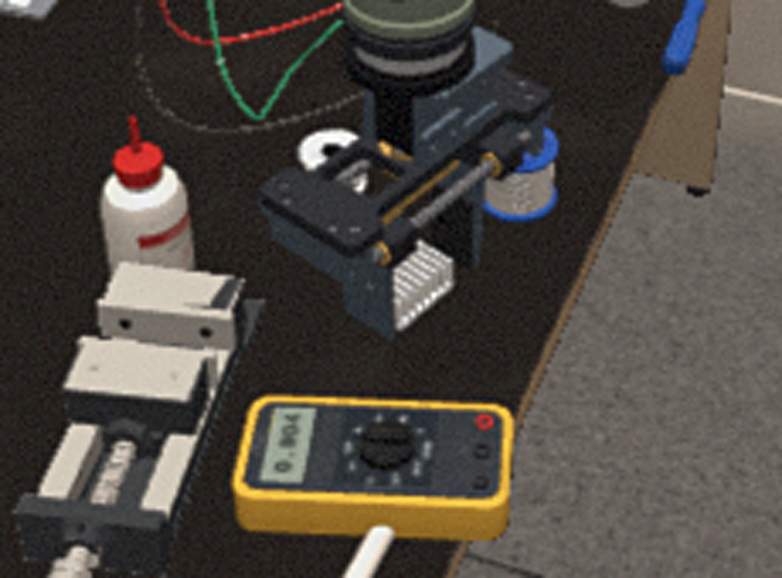

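View pics/w13.png

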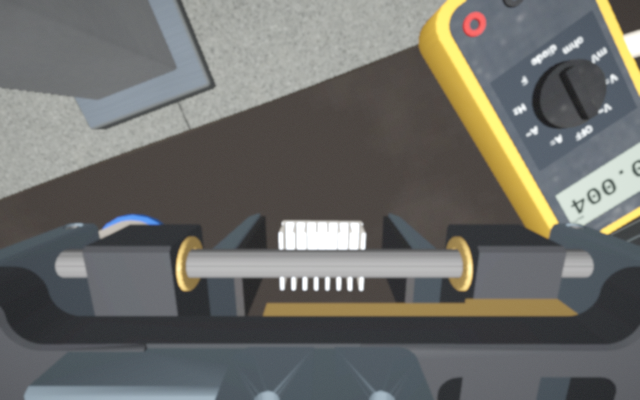

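All clear. The heatsink is centred between the open fingers, so I lower the last 9 mm and grip.

jog_arm(plan=[0.5, -0.05, 0, 0, 0.35, 0, 0, 0, 0, 0, 0, 0, 0, 0, 0, 0])

```text
time_s: 17.78
ee_pos: [433.7, 402.4, -3.0]
ee_rot: [-110.7, 90.0, -129.8]
force: [0.5, 0.7, 0.1]
gripper_width: 70.1
```

jog_arm(plan=[0, 0, 0, 0, 0, 0, 0, 0, 0, 0, 0, 0, 0, 0, 0, 0, 0, 0, 0, 0, 0, 0, 0, 0], claw=4.4, newtons=20)

```text
time_s: 18.28
ee_pos: [434.0, 402.6, -2.6]
ee_rot: [40.5, 90.0, 21.4]
force: [-0.8, 1.2, 0.3]
gripper_width: 49.3
```

Run:
```python
from h import *
plan(434.3,402.9,150,70.9); print(env.state()['force'])
im=env.grab_frame('wrist')[:,:,::-1].copy(); cv2.imwrite('pics/w14.png',im)
```

```text
t 18.28 pos [434.  402.6  -2.6] psi 70.91 q1,q6 [ 42. -29.] tilt x [ 3.e-04  1.e-04 -1.e+00]
before-turn cm [-15.26   0.04   0.02] turn units 0.0 | after-turn cm -15.26 0.04 0.02
[-0.8313929   1.20957054  0.27115904]
```

View pics/w14.png

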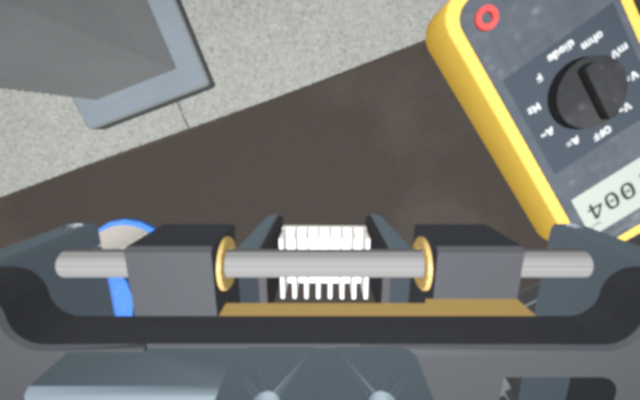

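Run:
```python
from h import *
C=cam('wrist'); st=env.state(); M=R.from_euler('xyz',st['ee_rot'],degrees=True).as_matrix()
for px,z in [((282,298),23),((367,297),23),((324,226),23),((324,226),2)]:
    print((M.T@(p2w(C,px,z)[0]-st['ee_pos'])).round(1))
```

```text
[-25.6 -23.2  26.3]
[-25.6  24.7  25.7]
[-25.6   0.5 -16.3]
[-4.6  0.5 -9.3]
```

The heatsink is held at 49.3 mm, and its centre is +8.5 mm along tool z from the TCP. I carry it to the plate.

jog_arm(plan=[-3.5, 0, 0, 0, -4, 0, 0, 0, -4, 0, 0, 0, -4, 0, 0, 0, 0, 0, 0, -1.15, 0, 0, 0, -1.15, 0, -4, 0, 0, 0, -4, 0, 0, 0, -4, 0, 0, 0, -4, 0, 0, 0, -4, 0, 0, 0, -4, 0, 0])

```text
time_s: 19.33
ee_pos: [410.9, 161.9, 152.2]
ee_rot: [-96.3, 90.0, -101.5]
force: [0.7, -0.4, -0.6]
gripper_width: 49.6
```

jog_arm(plan=[0, -4, 0, 0, 0, -4, 0, 0, 0, -4, 0, 0, 0, -4, 0, 0, 0, -4, 0, 0, 0, -4, 0, 0, 0, -4, 0, 0, 0, -3, 0, 0, 0, 0, 0, 0, 0, 0, 0, 0])

```text
time_s: 20.17
ee_pos: [382.7, -146.1, 152.2]
ee_rot: [132.9, 90.0, 127.4]
force: [0.1, -0.3, -1.0]
gripper_width: 49.6
```

Run:
```python
from h import *
plan(488.1,-153.2,60,84.6); print(env.state()['gripper_width'])
```

```text
t 20.17 pos [ 382.7 -146.1  152.2] psi 84.48 q1,q6 [ -23. -107.] tilt x [-3.e-04  4.e-04 -1.e+00]
before-turn cm [ 9.22  0.31 10.56] turn units -0.02 | after-turn cm 9.22 0.29 10.56
49.55004858085128
```

jog_arm(plan=[0, 0.3, 3.8, 0, 0, 0, 3.8, 0, 0, 0, 3.8, 0, 0, 0, 3.8, 0, 0, 0, 3.8, 0, 0, 0, 0, 0, 0, 0, 0, 0, 0, 0, 0, 0])

```text
time_s: 20.83
ee_pos: [571.8, -157.9, 151.6]
ee_rot: [165.9, 89.8, 160.7]
force: [-0.4, 0.0, -0.8]
gripper_width: 49.5
```

Run:
```python
from h import *
plan(488.1,-153.2,60,84.6); C=cam('wrist')
im=env.grab_frame('wrist')[:,:,::-1].copy(); cv2.imwrite('pics/w15.png',im)
g=im.min(2)
for r in [(285,54,359,76),(285,76,359,153),(285,155,359,172)]: blob(im,C,26 if r[1]==76 else 21,r,g>150)
```

```text
t 20.83 pos [ 571.8 -157.9  151.6] psi 84.81 q1,q6 [ -17. -101.] tilt x [-2.5e-03  9.0e-04 -1.0e+00]
before-turn cm [ 9.18 -0.29 -8.36] turn units 0.04 | after-turn cm 9.16 -0.32 -8.38
px bbox [293.  57.] [347.  69.] center [ 445.2 -149.5] size [51.5 10.6] ang 84.8 -5.2478179931640625
px bbox [291.  79.] [351. 152.] center [ 494.2 -153.1] size [57.9 68.3] ang 84.7 -5.26422119140625
px bbox [293. 155.] [349. 160.] center [ 534.1 -156.9] size [57.2  5.1] ang 84.7 -5.2648773193359375
```

View pics/w15.png

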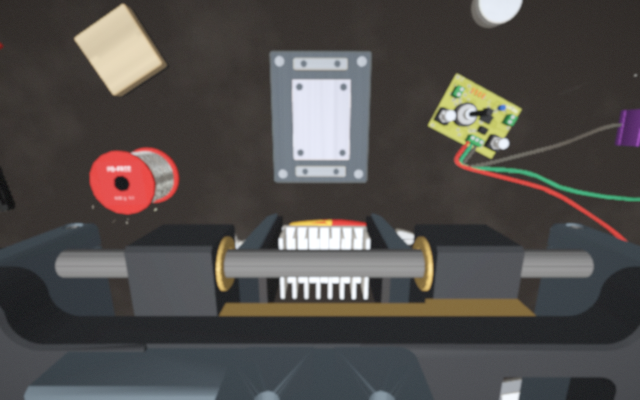

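Run:
```python
from h import *
im=cv2.imread('pics/w15.png'); C=cam('wrist')
blob(im,C,26,(285,76,359,164),im.min(2)>150)
```

```text
px bbox [291.  79.] [351. 160.] center [ 497.9 -153.7] size [58.  76.4] ang 84.7 -5.295204162597656
```

jog_arm(plan=[0, -0.3, -4.1, 0, 0, 0, -4.1, 0, 3.5, 0, 0, 0, 3, 0, 0, 0, 2, 0, 0, 0, 1, 0, 0, 0, 0, 0, 0, 0, 0, 0, 0, 0])

```text
time_s: 21.55
ee_pos: [490.6, -154.9, 58.0]
ee_rot: [-16.9, 90.0, -22.1]
force: [0.3, -0.3, -0.3]
gripper_width: 49.5
```

Run:
```python
from h import *
plan(488.8,-153,24,84.7); print(env.state()['gripper_width'])
```

```text
t 21.55 pos [ 490.6 -154.9   58. ] psi 84.71 q1,q6 [ -19. -104.] tilt x [ 5.e-04 -2.e-04 -1.e+00]
before-turn cm [ 3.4   0.18 -0.2 ] turn units 0.0 | after-turn cm 3.4 0.17 -0.2
49.4887137588759
```

jog_arm(plan=[1, 0.2, -0.2, 0, 1, 0, 0, 0, 0.8, 0, 0, 0, 0.4, 0, 0, 0, 0, 0, 0, 0, 0, 0, 0, 0, 0, 0, 0, 0])

```text
time_s: 22.13
ee_pos: [489.4, -153.0, 25.7]
ee_rot: [-18.1, 89.9, -23.4]
force: [-0.2, 0.2, -1.3]
gripper_width: 49.0
```

Run:
```python
from h import *
plan(488.8,-153,23.4,84.7); print(env.state()['force'])
```

```text
t 22.13 pos [ 489.4 -153.    25.7] psi 84.71 q1,q6 [ -19. -103.] tilt x [ 8.e-04 -3.e-04 -1.e+00]
before-turn cm [ 0.23 -0.   -0.06] turn units 0.0 | after-turn cm 0.23 -0.0 -0.06
[-0.19957463  0.22991024 -1.28043854]
```

jog_arm(plan=[0.2, 0, 0, 0, 0, 0, 0, 0, 0, 0, 0, 0, 0, 0, 0, 0])

```text
time_s: 22.47
ee_pos: [489.0, -152.9, 23.5]
ee_rot: [-24.7, 90.0, -30.0]
force: [0.0, 0.2, -1.9]
gripper_width: 49.2
```

jog_arm(plan=[0, 0, 0, 0, 0, 0, 0, 0, 0, 0, 0, 0, 0, 0, 0, 0, 0, 0, 0, 0], claw=7.5)

```text
time_s: 22.88
ee_pos: [488.9, -152.9, 23.4]
ee_rot: [-40.1, 90.0, -45.4]
force: [-0.7, -1.0, 1.4]
gripper_width: 74.7
```

jog_arm(plan=[-2, 0, 0, 0, -4, 0, 0, 0, -4, 0, 0, 0, -3, 0, 0, 0, 0, 0, 0, 0, 0, 0, 0, 0])

```text
time_s: 23.38
ee_pos: [490.0, -153.2, 155.3]
ee_rot: [-13.9, 89.7, -19.2]
force: [-0.2, -0.4, -0.9]
gripper_width: 75.0
```

Run:
```python
from h import *
plan(414,-342,150,25); C=cam('wrist')
im=env.grab_frame('wrist')[:,:,::-1].copy(); cv2.imwrite('pics/w16.png',im)
cv2.imwrite('pics/w16z.png',cv2.resize(im[110:250,260:390],None,fx=4,fy=4,interpolation=cv2.INTER_CUBIC))
```

```text
t 23.38 pos [ 490.  -153.2  155.3] psi 84.71 q1,q6 [ -19. -103.] tilt x [ 0.0045 -0.0016 -1.    ]
before-turn cm [  0.52 -19.5   -5.83] turn units 9.95 | after-turn cm 0.53 -14.87 13.9
```

View pics/w16.png

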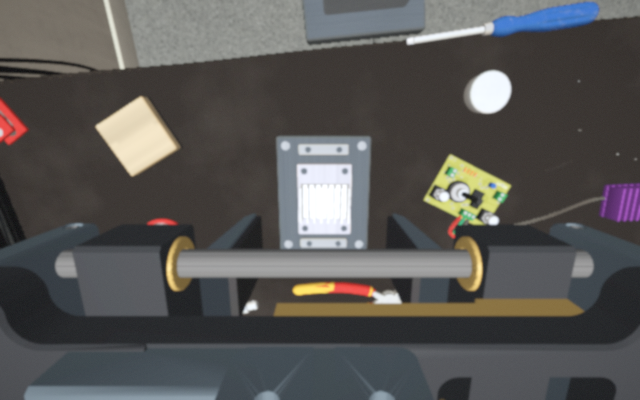

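View pics/w16z.png

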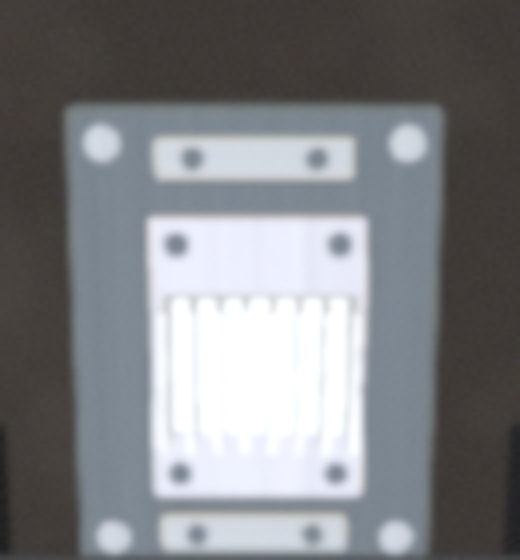

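Run:
```python
from h import *
C=cam('wrist'); st=env.state(); M=R.from_euler('xyz',st['ee_rot'],degrees=True).as_matrix()
F=lambda x,y:(260+x/4,110+y/4)
for n,p,z in [('plate near',F(258,216),26),('plate far',F(258,497),26),('hs near',F(258,298),29),('hs fartop',F(260,455),49),('plateL',F(150,350),26),('plateR',F(366,350),26),('hsL',F(158,430),49),('hsR',F(363,430),49)]: print(n,(p2w(C,p,z)[0]).round(1),(M.T@(p2w(C,p,z)[0]-st['ee_pos'])).round(1))
```

```text
plate near [ 458.1 -148.9   26. ] [127.5   1.1 -31. ]
plate far [ 533.3 -155.9   26. ] [127.5   1.   44.6]
hs near [ 478.6 -150.8   29. ] [124.5   1.1 -10.4]
hs fartop [ 514.  -153.7   49. ] [104.5   1.5  25.2]
plateL [ 490.2 -180.2   26. ] [127.5 -27.1   3.9]
plateR [ 495.5 -124.1   26. ] [127.5  29.2   4. ]
hsL [ 505.3 -178.    49. ] [104.5 -23.5  18.7]
hsR [ 510.  -127.9   49. ] [104.5  26.7  18.8]
```

The heatsink is standing centred on the plate, about 0.6 mm off along and 0.5 mm across. Next is the pressure block.

jog_arm(plan=[0, -3.9, -1.2, 0, 0, -3.9, -1.2, 0, 0, -3.9, -1.2, 0, 0, -3.9, -1.2, 0, 0, -3.9, -1.1, 0, 0, 0, 0, 1.15, 0, 0, 0, 1.15, 0, 0, 0, 1.15, 0, 0, 0, 1.15, 0, 0, 0, 1.15, 0, 0, 0, 1.15, 0, 0, 0, 1.15], claw=8.5)

```text
time_s: 24.43
ee_pos: [411.1, -340.7, 151.1]
ee_rot: [-166.7, 89.7, 139.4]
force: [1.0, -0.4, -0.6]
gripper_width: 85.2
```

jog_arm(plan=[0, 0, 0, 1.15, 0, 0, 0, 1.15, 0, 0, 0, 1.15, 0, 0, 0, 1.15, 0, 0, 0, 1.15, 0, 0, 0, 1.15, 0, 0, 0, 1.15, 0, 0, 0, 1.15, 0, 0, 0, 1.15, 0, 0, 0, 1.15, 0, 0, 0, 1.15, 0, 0, 0, 1.15])

```text
time_s: 25.43
ee_pos: [411.1, -340.7, 151.1]
ee_rot: [-83.6, 89.7, 139.6]
force: [-0.1, -0.5, -0.6]
gripper_width: 85.4
```

jog_arm(plan=[0, 0, 0, 1.1, 0, 0, 0, 1.1, 0, 0, 0, 1, 0, 0, 0, 0, 0, 0, 0, 0])

```text
time_s: 25.85
ee_pos: [411.4, -341.0, 151.7]
ee_rot: [-64.3, 89.8, 140.3]
force: [0.1, -0.1, -0.2]
gripper_width: 85.3
```

Run:
```python
from h import *
plan(414,-342,100,-65.6); C=cam('wrist')
im=env.grab_frame('wrist')[:,:,::-1].copy(); cv2.imwrite('pics/w17.png',im)
```

```text
t 25.85 pos [ 411.4 -341.   151.7] psi -65.44 q1,q6 [-41.  25.] tilt x [-0.0025  0.0021 -1.    ]
before-turn cm [ 5.17  0.22 -0.2 ] turn units 0.03 | after-turn cm 5.17 0.2 -0.19
```

View pics/w17.png

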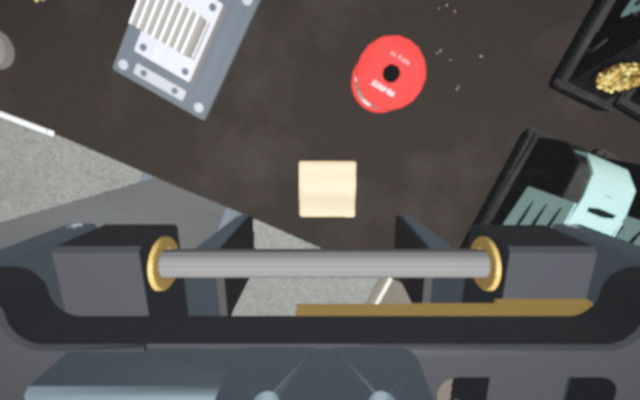

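Run:
```python
from h import *
im=cv2.imread('pics/w17.png'); C=cam('wrist'); st=env.state(); M=R.from_euler('xyz',st['ee_rot'],degrees=True).as_matrix()
for th in (110,150): c=blob(im,C,16,(285,145,375,230),im.min(2)>th)
for px,z in [((465,240),0),((530,130),0),((530,130),30),((500,205),60),((580,200),60),((580,200),90)]: print(px,z,(M.T@(p2w(C,px,z)[0]-st['ee_pos'])).round(0),p2w(C,px,z)[0].round(0))
cv2.imwrite('pics/w17z.png',cv2.resize(im[100:250,280:640],None,fx=2.2,fy=2.2))
```

```text
px bbox [298. 161.] [356. 217.] center [ 415.6 -342. ] size [60.9 61.8] ang 24.5 -65.49997329711914
px bbox [299. 162.] [355. 216.] center [ 415.6 -341.9] size [58.7 59.9] ang 24.5 -65.49939155578613
(465, 240) 0 [152. 164.  60.] [ 425. -515.    0.]
(530, 130) 0 [151. 219. -65.] [ 562. -513.    0.]
(530, 130) 30 [121. 199. -65.] [ 553. -495.   30.]
(500, 205) 60 [ 92. 163.   2.] [ 477. -490.   60.]
(580, 200) 60 [ 91. 236.  -3.] [ 512. -554.   60.]
(580, 200) 90 [ 62. 209. -10.] [ 507. -527.   90.]
```

View pics/w17z.png

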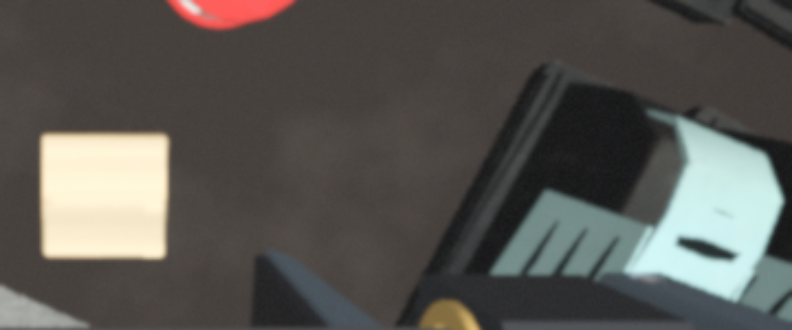

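jog_arm(plan=[3, 0.3, -0.3, 0, 3.5, 0, 0, 0, 3, 0, 0, 0, 2, 0, 0, 0, 1, 0, 0, 0, 0, 0, 0, 0, 0, 0, 0, 0])

```text
time_s: 26.48
ee_pos: [416.4, -343.3, 28.5]
ee_rot: [26.0, 90.0, -129.5]
force: [0.7, -0.4, 0.6]
gripper_width: 84.9
```

Run:
```python
from h import *
plan(415.6,-342,1,-65.5); C=cam('wrist')
im=env.grab_frame('wrist')[:,:,::-1].copy(); cv2.imwrite('pics/w18.png',im)
blob(im,C,16,(260,130,390,250),im.min(2)>120)
```

```text
t 26.48 pos [ 416.4 -343.3   28.5] psi -65.55 q1,q6 [-41.  25.] tilt x [-0. -0. -1.]
before-turn cm [ 2.75 -0.15  0.02] turn units -0.01 | after-turn cm 2.75 -0.15 0.02
px bbox [276. 187.] [368. 249.] center [ 424.  -337.9] size [42.7 59.8] ang 24.4 -65.61366271972656
```

View pics/w18.png

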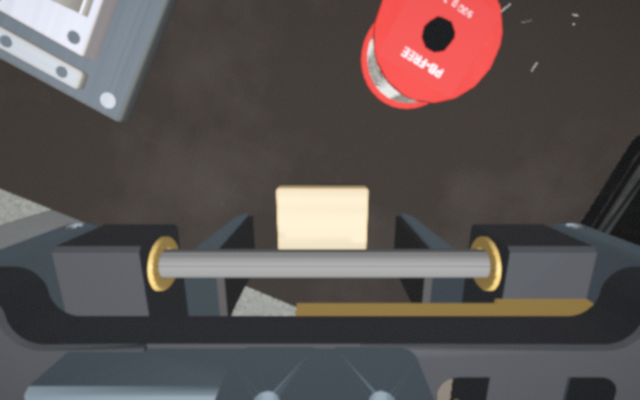

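The block is centred between the fingers, and the red spool's label reads 500 g, which fits the largest one. I descend and grip.

jog_arm(plan=[1.2, -0.15, 0, 0, 1, 0, 0, 0, 0.5, 0, 0, 0, 0, 0, 0, 0, 0, 0, 0, 0, 0, 0, 0, 0])

```text
time_s: 27.03
ee_pos: [415.9, -342.1, 1.9]
ee_rot: [112.5, 89.9, -43.1]
force: [0.0, 0.0, -0.0]
gripper_width: 85.1
```

jog_arm(plan=[0, 0, 0, 0, 0, 0, 0, 0, 0, 0, 0, 0, 0, 0, 0, 0, 0, 0, 0, 0, 0, 0, 0, 0], claw=5.4, newtons=20)

```text
time_s: 27.53
ee_pos: [415.6, -341.8, 1.5]
ee_rot: [109.7, 90.0, -45.9]
force: [-0.7, 0.7, 1.5]
gripper_width: 59.5
```

Run:
```python
from h import *
plan(415.6,-342,150,-65.5); C=cam('wrist'); st=env.state(); M=R.from_euler('xyz',st['ee_rot'],degrees=True).as_matrix()
im=env.grab_frame('wrist')[:,:,::-1].copy(); cv2.imwrite('pics/w19.png',im)
g=(im[:,:,::1].min(2)>120)
ys=np.where(g[170:245,324])[0]+170; xs=np.where(g[235,260:390])[0]+260; print(ys.min(),xs.min(),xs.max())
for px in [(324,ys.min()-.5),(xs.min()-.5,235),(xs.max()+.5,235)]: print((M.T@(p2w(C,px,16)[0]-st['ee_pos'])).round(1))
```

```text
t 27.53 pos [ 415.6 -341.8    1.5] psi -65.6 q1,q6 [-41.  25.] tilt x [ 3.e-04 -3.e-04 -1.e+00]
before-turn cm [-1.485e+01  2.000e-02  1.000e-02] turn units -0.02 | after-turn cm -14.85 0.02 0.01
196 272 376
[-14.5  -0.3 -31. ]
[-14.5 -30.4  -7.9]
[-14.5  29.8  -7.8]
```

View pics/w19.png

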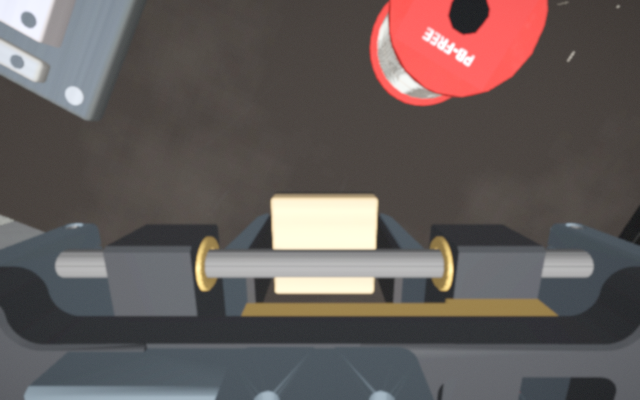

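jog_arm(plan=[-3.5, 0, 0, 0, -4, 0, 0, 0, -4, 0, 0, 0, -4, 0, 0, 0, 0, 0, 0, 1, 0, 0, 0, 1, 0, 0, 0, 1, 0, 0, 0, 1, 0, 0, 0, 0.95, 0, -3.6, 0.5, 0, 0, -3.6, 0.5, 0, 0, -3.6, 0.5, 0])

```text
time_s: 28.58
ee_pos: [410.0, -231.7, 155.9]
ee_rot: [-37.4, 89.9, 137.2]
force: [1.1, 0.5, -0.8]
gripper_width: 60.0
```

jog_arm(plan=[0, -3.6, 0.6, 0, 0, -3.6, 0.6, 0, 0, 0, 0, 0, 0, 0, 0, 0, 0, 0, 0, 0])

```text
time_s: 29.0
ee_pos: [405.5, -160.3, 156.5]
ee_rot: [134.1, 89.9, -51.2]
force: [-0.4, -1.0, -0.0]
gripper_width: 60.2
```

Run:
```python
from h import *
plan(495.6,-152.4,100,-95.3); print(env.state()['gripper_width'])
im=env.grab_frame('wrist')[:,:,::-1].copy(); cv2.imwrite('pics/w20.png',im)
cv2.imwrite('pics/w20z.png',cv2.resize(im[20:190,240:400],None,fx=3.5,fy=3.5,interpolation=cv2.INTER_CUBIC))
```

```text
t 29.0 pos [ 405.5 -160.3  156.5] psi -95.25 q1,q6 [-23.  72.] tilt x [ 6.e-04 -8.e-04 -1.e+00]
before-turn cm [ 5.66 -1.61 -8.89] turn units 0.01 | after-turn cm 5.65 -1.62 -8.89
60.16581780420202
```

View pics/w20.png

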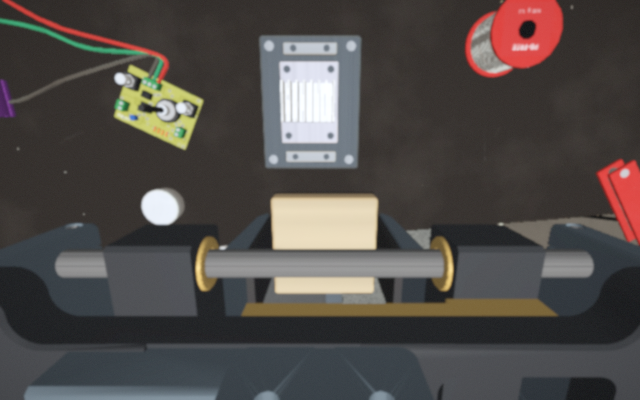

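View pics/w20z.png

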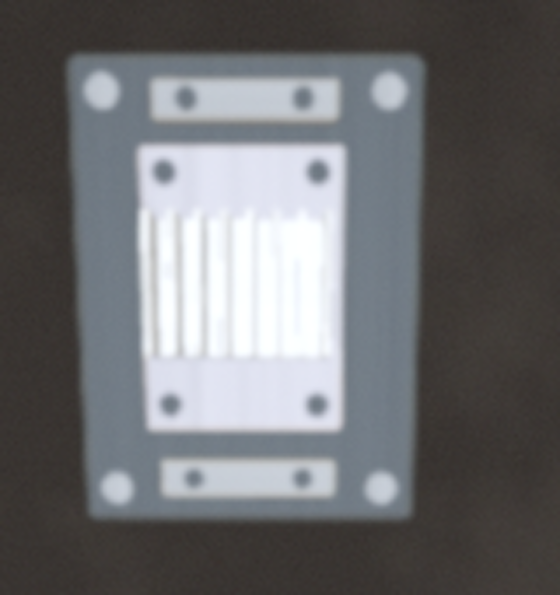

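Run:
```python
from h import *
C=cam('wrist')
F=lambda x,y:(240+x/3.5,20+y/3.5)
a=[p2w(C,F(x,y),z)[0] for x,y,z in [(237,210,49),(237,357,49),(237,357,27),(140,285,49),(330,285,49),(242,145,26),(242,430,26),(142,285,26),(345,285,26)]]
for q in a: print(q.round(1))
print('hs', (a[0]+a[1])[:2]/2,(a[0]+a[2])[:2]/2,(a[3]+a[4])[:2]/2,'plate',(a[5]+a[6])[:2]/2,(a[7]+a[8])[:2]/2, np.linalg.norm(a[3]-a[4]))
im=cv2.imread('pics/w20.png')
blob(im,C,26,(270,50,350,150),im.min(2)>170)
```

```text
[ 515.1 -156.    49. ]
[ 479.2 -152.2   49. ]
[ 479.7 -151.1   27. ]
[ 499.4 -129.2   49. ]
[ 494.8 -178.    49. ]
[ 534.8 -158.3   26. ]
[ 459.4 -150.3   26. ]
[ 501.5 -126.7   26. ]
[ 496.2 -183.1   26. ]
hs [ 497.14504224 -154.10346613] [ 497.40621475 -153.54929642] [ 497.11391817 -153.58127226] plate [ 497.1020104  -154.28729317] [ 498.89300491 -154.89896998] 49.053355309727365
px bbox [279.  61.] [338. 142.] center [ 497.8 -153.8] size [57.  75.4] ang 84.6 -5.381980895996094
```

jog_arm(plan=[0, -0.8, -3.5, 0, 0, -0.8, -3.5, 0, 0, 0, -1.9, 0, 2.5, 0, 0, 0, 2.5, 0, 0, 0, 2, 0, 0, 0, 1, 0, 0, 0, 0, 0, 0, 0, 0, 0, 0, 0])

```text
time_s: 29.8
ee_pos: [495.6, -153.2, 76.3]
ee_rot: [34.5, 90.0, -150.8]
force: [-0.0, -0.2, -0.7]
gripper_width: 59.8
```

Run:
```python
from h import *
plan(496.1,-153.1,51,-95.3); print(env.state()['gripper_width'])
```

```text
t 29.8 pos [ 495.6 -153.2   76.3] psi -95.37 q1,q6 [-18.  77.] tilt x [-2.e-04 -1.e-04 -1.e+00]
before-turn cm [ 2.53 -0.01 -0.05] turn units -0.01 | after-turn cm 2.53 -0.01 -0.05
59.769160523229786
```

jog_arm(plan=[1, 0, 0, 0, 0.8, 0, 0, 0, 0.5, 0, 0, 0, 0.2, 0, 0, 0, 0, 0, 0, 0, 0, 0, 0, 0])

```text
time_s: 30.3
ee_pos: [495.5, -152.3, 51.5]
ee_rot: [155.3, 90.0, -29.9]
force: [-0.2, 1.1, -0.4]
gripper_width: 59.3
```

Run:
```python
from h import *
plan(496.1,-153.1,50.5,-95.3); print(env.state()['force'])
```

```text
t 30.3 pos [ 495.5 -152.3   51.5] psi -95.29 q1,q6 [-18.  77.] tilt x [ 3.e-04 -1.e-04 -1.e+00]
before-turn cm [ 0.1   0.08 -0.07] turn units 0.0 | after-turn cm 0.1 0.08 -0.07
[-0.24080599  1.0953893  -0.43047245]
```

jog_arm(plan=[0.1, 0.05, -0.05, 0, 0, 0, 0, 0, 0, 0, 0, 0])

```text
time_s: 30.55
ee_pos: [496.0, -152.9, 50.6]
ee_rot: [160.7, 90.0, -24.6]
force: [0.1, 0.0, -0.9]
gripper_width: 59.9
```

jog_arm(plan=[0, 0, 0, 0, 0, 0, 0, 0, 0, 0, 0, 0, 0, 0, 0, 0, 0, 0, 0, 0], claw=8.5)

```text
time_s: 30.97
ee_pos: [495.9, -152.8, 50.4]
ee_rot: [146.9, 90.0, -38.4]
force: [-0.1, -0.3, -0.0]
gripper_width: 84.8
```

jog_arm(plan=[-2, 0, 0, 0, -4, 0, 0, 0, -4, 0, 0, 0, -2, 0, 0, 0, 0, 0, 0, 0, 0, 0, 0, 0])

```text
time_s: 31.47
ee_pos: [496.3, -153.0, 171.4]
ee_rot: [164.7, 89.8, -20.6]
force: [-0.9, -0.4, -0.4]
gripper_width: 85.0
```

Run:
```python
from h import *
plan(537,-345,150,-95.3); C=cam('wrist'); 
im=env.grab_frame('wrist')[:,:,::-1].copy(); cv2.imwrite('pics/w21.png',im)
blob(im,C,65,(270,130,380,245),(im.min(2)>140))
im=env.grab_frame('side')[:,:,::-1].copy(); cv2.imwrite('pics/s21.png',cv2.resize(im[120:260,280:440],None,fx=4.5,fy=4.2,interpolation=cv2.INTER_CUBIC))
```

```text
t 31.47 pos [ 496.3 -153.   171.4] psi -95.29 q1,q6 [-18.  77.] tilt x [ 0.0026 -0.001  -1.    ]
before-turn cm [ 2.17 18.74 -5.82] turn units 0.0 | after-turn cm 2.14 18.74 -5.83
px bbox [282. 131.] [370. 240.] center [ 507.4 -154.9] size [ 82.2 106.8] ang 84.6 -5.3646087646484375
```

View pics/w21.png

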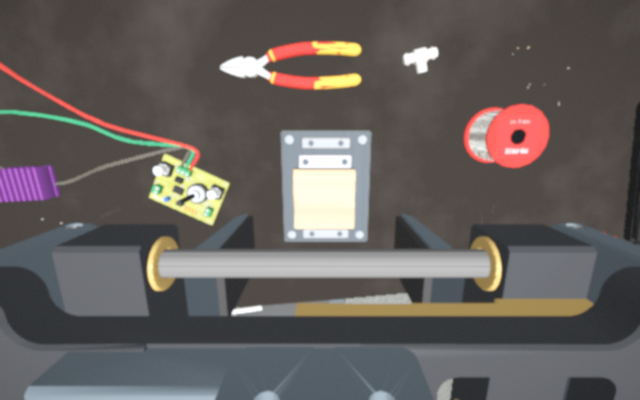

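View pics/s21.png

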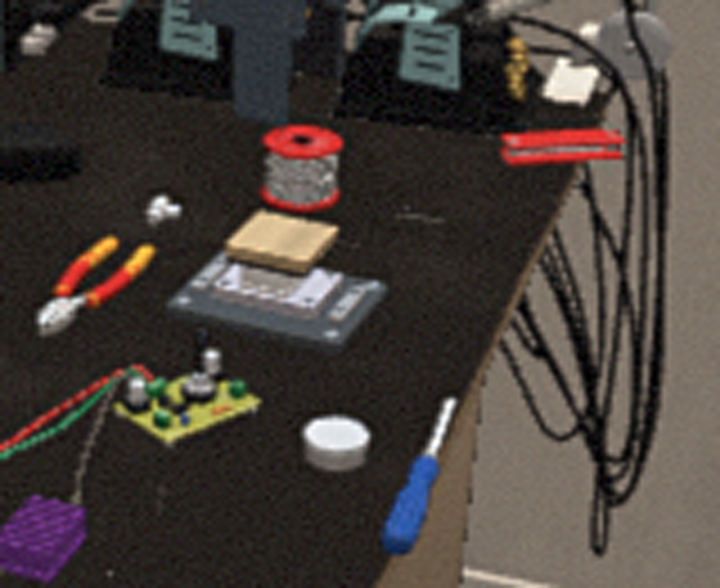

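The block lies flat on the fins. I measure its position and the spool's.

Run:
```python
from h import *
im=cv2.imread('pics/w21.png'); i=im.astype(int)
st=env.state(); C=cam('wrist')
sat=i[:,:,2]-i[:,:,0]
blob(im,C,65,(270,150,380,240),(sat>35)&(i[:,:,2]>150))
# spool top flange
cv2.imwrite('pics/w21z.png',cv2.resize(im[90:180,450:570],None,fx=5,fy=5,interpolation=cv2.INTER_CUBIC))
m=((i[:,:,2]-i[:,:,1]>70)); m[:, :455]=0; m[:90]=0; m[180:]=0; m[:,570:]=0
ys,xs=np.where(m); print(xs.min(),xs.max(),ys.min(),ys.max())
print('hole at',p2w(C,(518,136),50), 'bot flange')
```

```text
px bbox [293. 169.] [355. 228.] center [ 494.9 -151.7] size [59.2 58.5] ang 84.6 -5.353340148925781
463 549 103 168
hole at [[ 536.29521901 -343.73591164   50.        ]] bot flange
```

View pics/w21z.png

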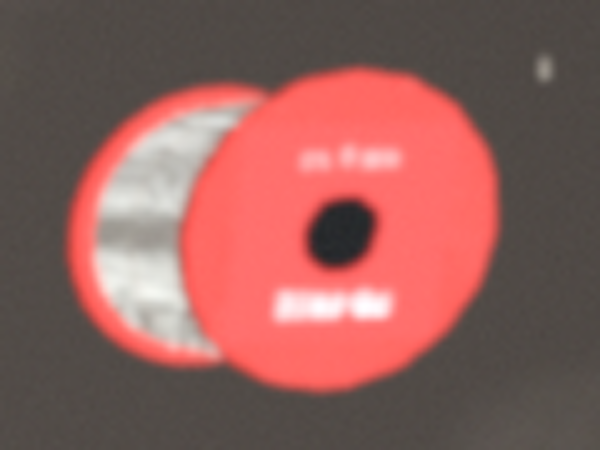

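jog_arm(plan=[0, 3.7, -1.15, 0, 0, 3.7, -1.15, 0, 0, 3.7, -1.15, 0, 0, 3.7, -1.15, 0, 0, 3.8, -1.15, 0, 3, 0, 0, 0, 0, 0, 0, 0, 0, 0, 0, 0, 0, 0, 0, 0])

```text
time_s: 32.32
ee_pos: [535.4, -342.3, 139.6]
ee_rot: [-32.7, 89.9, 142.0]
force: [-0.2, 1.3, 0.0]
gripper_width: 84.9
```

Run:
```python
from h import *
plan(536.3,-343.7,23,-95.3); C=cam('wrist'); 
im=env.grab_frame('wrist')[:,:,::-1].copy(); cv2.imwrite('pics/w22.png',im); i=im.astype(int)
m=(i[:,:,2]-i[:,:,1]>70)
blob(im,C,50,(250,100,400,247),m)
```

```text
t 32.32 pos [ 535.4 -342.3  139.6] psi -95.26 q1,q6 [-34.  62.] tilt x [-0.0021  0.0016 -1.    ]
before-turn cm [11.66  0.15 -0.13] turn units 0.01 | after-turn cm 11.66 0.14 -0.1
px bbox [295. 160.] [362. 231.] center [ 540.3 -344.9] size [65.8 61.7] ang 24.6 -65.43211936950684
```

View pics/w22.png

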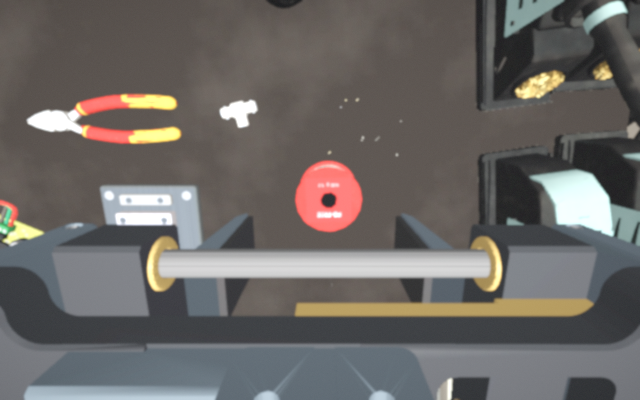

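Run:
```python
from h import *
C=cam('wrist')
for p in [(329,200),(328.5,198)]: print(p2w(C,p,50)[0].round(1))
p=p2w(C,(329,199.5),50)[0]; plan(p[0],p[1],23,-95.3)
```

```text
[ 538.4 -346.6   50. ]
[ 540.3 -346.4   50. ]
t 32.37 pos [ 536.  -342.4  140.6] psi -95.23 q1,q6 [-34.  62.] tilt x [-2.e-04  3.e-04 -1.e+00]
before-turn cm [11.76  0.41 -0.33] turn units 0.01 | after-turn cm 11.76 0.4 -0.33
```

jog_arm(plan=[2.5, 0.35, -0.25, 0, 3, 0, 0, 0, 2, 0, 0, 0, 1, 0, 0, 0, 0, 0, 0, 0, 0, 0, 0, 0])

```text
time_s: 32.87
ee_pos: [538.8, -346.8, 56.5]
ee_rot: [151.6, 89.9, -33.7]
force: [0.2, 0.1, 0.5]
gripper_width: 85.1
```

Run:
```python
from h import *
plan(538.2,-346.2,23,-95.3); C=cam('wrist'); 
im=env.grab_frame('wrist')[:,:,::-1].copy(); cv2.imwrite('pics/w23.png',im)
```

```text
t 32.87 pos [ 538.8 -346.8   56.5] psi -95.25 q1,q6 [-34.  61.] tilt x [ 1.3e-03 -9.0e-04 -1.0e+00]
before-turn cm [ 3.35 -0.06  0.07] turn units 0.01 | after-turn cm 3.35 -0.06 0.06
```

View pics/w23.png

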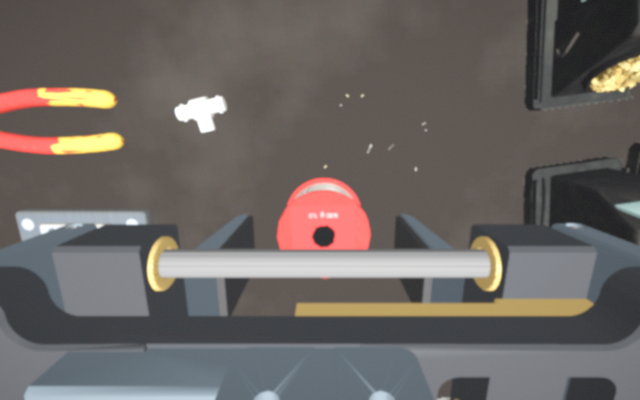

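Run:
```python
from h import *
C=cam('wrist'); st=env.state(); M=R.from_euler('xyz',st['ee_rot'],degrees=True).as_matrix()
for p in [(323.5,236),(278,236),(370,236),(324,278)]: q=p2w(C,p,50)[0]; print(q.round(1),(M.T@(q-st['ee_pos'])).round(1))
```

```text
[ 538.3 -346.4   50. ] [ 7.2 -0.9  1.1]
[ 541.  -316.9   50. ] [  7.2 -30.4   1. ]
[ 535.4 -376.5   50. ] [ 7.3 29.4  1.1]
[ 508.4 -343.9   50. ] [ 7.2 -0.6 31.1]
```

jog_arm(plan=[1.2, -0.05, 0.1, 0, 1.2, 0, 0, 0, 0.9, 0, 0, 0, 0, 0, 0, 0, 0, 0, 0, 0, 0, 0, 0, 0])

```text
time_s: 33.42
ee_pos: [537.5, -346.7, 22.8]
ee_rot: [150.0, 90.0, -35.2]
force: [-0.1, 0.6, 0.3]
gripper_width: 85.3
```

jog_arm(plan=[0, 0, 0, 0, 0, 0, 0, 0, 0, 0, 0, 0, 0, 0, 0, 0, 0, 0, 0, 0, 0, 0, 0, 0, 0, 0, 0, 0], claw=5.3, newtons=40)

```text
time_s: 34.0
ee_pos: [537.2, -346.5, 22.6]
ee_rot: [156.5, 90.0, -28.8]
force: [-0.5, 0.8, 1.7]
gripper_width: 59.0
```

jog_arm(plan=[-0.5, 0, 0, 0, -1, 0, 0, 0, -1.5, 0, 0, 0, 0, 0, 0, 0, 0, 0, 0, 0])

```text
time_s: 34.42
ee_pos: [537.6, -346.8, 53.1]
ee_rot: [148.0, 89.9, -37.3]
force: [0.2, 1.2, -4.5]
gripper_width: 59.0
```

Run:
```python
from h import *
plan(538.2,-346.2,23,-95.3); C=cam('wrist'); print(env.state()['force'])
im=env.grab_frame('wrist')[:,:,::-1].copy(); cv2.imwrite('pics/w24.png',im)
im=env.grab_frame('side')[:,:,::-1].copy(); cv2.imwrite('pics/s24.png',cv2.resize(im[90:230,280:440],None,fx=4.5,fy=4.2,interpolation=cv2.INTER_CUBIC))
```

```text
t 34.42 pos [ 537.6 -346.8   53.1] psi -95.29 q1,q6 [-34.  61.] tilt x [ 0.0015 -0.0012 -1.    ]
before-turn cm [ 3.01 -0.07 -0.05] turn units 0.0 | after-turn cm 3.01 -0.07 -0.06
[ 0.20408923  1.16436037 -4.50014936]
```

View pics/w24.png

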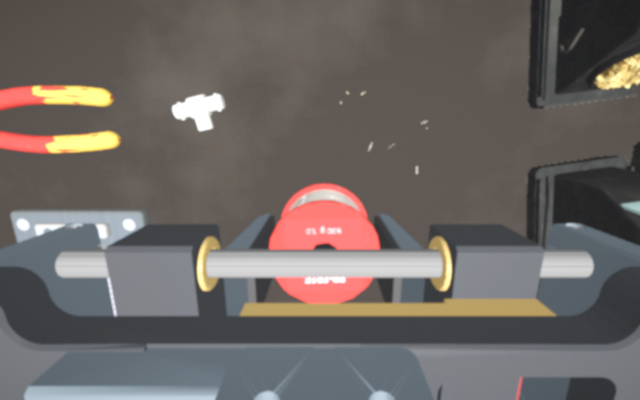

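View pics/s24.png

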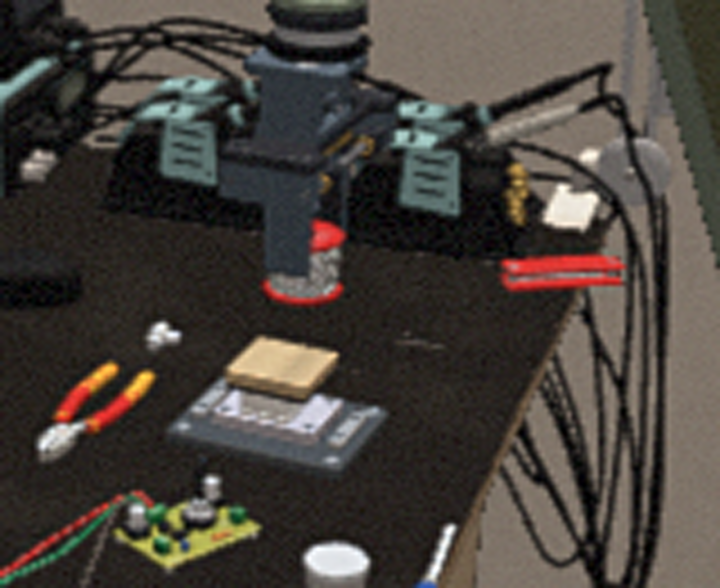

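Run:
```python
from h import *
C=cam('wrist'); st=env.state(); M=R.from_euler('xyz',st['ee_rot'],degrees=True).as_matrix()
im=cv2.imread('pics/w24.png').astype(int); m=(im[:,:,2]-im[:,:,1]>70)
col=np.where(m[278:320,325])[0]+278; row=np.where(m[248,240:420])[0]+240; print(col.max(),row.min(),row.max())
for p in [(325,col.max()+.5),(row.min(),248),(row.max()+1,248)]: print((M.T@(p2w(C,p,st['ee_pos'][2]+27.4)[0]-st['ee_pos'])).round(1))
```

```text
303 268 380
[-27.4   0.   28.2]
[-27.4 -30.4  -5.1]
[-27.4  29.8  -5. ]
```

jog_arm(plan=[-3.3, 0, 0, 0, -3.5, 0, 0, 0, -3.5, 0, 0, 0, 0, -2.9, 2.4, 0, 0, -2.9, 2.4, 0, 0, -2.9, 2.4, 0, 0, -2.9, 2.4, 0, 0, -2.9, 2.4, 0, 0, -2.9, 2.4, 0, 0, 0, 0, 0, 0, 0, 0, 0, 0, 0, 0, 0])

```text
time_s: 35.52
ee_pos: [410.1, -160.1, 155.4]
ee_rot: [145.5, 89.9, -39.8]
force: [0.3, -0.5, -4.3]
gripper_width: 59.0
```

Run:
```python
from h import *
plan(496,-152.5,100,-95.3); C=cam('wrist'); 
im=env.grab_frame('wrist')[:,:,::-1].copy(); cv2.imwrite('pics/w25.png',im); i=im.astype(int)
sat=i[:,:,2]-i[:,:,0]
blob(im,C,65,(250,20,400,170),(sat>35)&(i[:,:,2]>150))
```

```text
t 35.52 pos [ 410.1 -160.1  155.4] psi -95.26 q1,q6 [-23.  72.] tilt x [ 9.e-04 -8.e-04 -1.e+00]
before-turn cm [ 5.55 -1.55 -8.48] turn units 0.01 | after-turn cm 5.54 -1.55 -8.48
px bbox [271.  70.] [341. 142.] center [ 495.8 -152.5] size [59.5 58.6] ang 84.7 -5.332618713378906
```

View pics/w25.png

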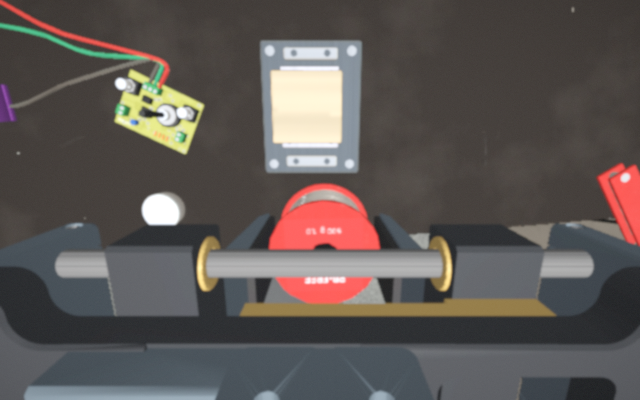

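jog_arm(plan=[0, -0.8, -3.2, 0, 0, -0.7, -3.2, 0, 0, 0, -1.95, 0, 2, 0, 0, 0, 1.7, 0, 0, 0, 1, 0, 0, 0, 0, 0, 0, 0, 0, 0, 0, 0])

```text
time_s: 36.23
ee_pos: [494.4, -153.2, 107.9]
ee_rot: [-7.8, 89.9, 166.9]
force: [0.6, -0.4, -3.2]
gripper_width: 58.9
```

Run:
```python
from h import *
plan(494.7,-152.4,88.5,-95.3)
```

```text
t 36.23 pos [ 494.4 -153.2  107.9] psi -95.34 q1,q6 [-18.  77.] tilt x [-1.1e-03  2.0e-04 -1.0e+00]
before-turn cm [ 1.94 -0.08 -0.02] turn units -0.01 | after-turn cm 1.94 -0.08 -0.02
```

jog_arm(plan=[0.8, 0, 0, 0, 0.6, 0, 0, 0, 0.4, 0, 0, 0, 0, 0, 0, 0, 0, 0, 0, 0, 0, 0, 0, 0])

```text
time_s: 36.73
ee_pos: [494.5, -152.7, 90.7]
ee_rot: [164.2, 90.0, -21.1]
force: [0.3, 0.0, -5.5]
gripper_width: 58.8
```

Run:
```python
from h import *
plan(494.7,-152.4,87.6,-95.3); print(env.state()['force'])
```

```text
t 36.73 pos [ 494.5 -152.7   90.7] psi -95.29 q1,q6 [-18.  77.] tilt x [ 8.e-04 -3.e-04 -1.e+00]
before-turn cm [ 0.31 -0.04 -0.01] turn units 0.0 | after-turn cm 0.31 -0.04 -0.01
[ 0.33336192  0.04744982 -5.50284514]
```

jog_arm(plan=[0.15, 0, 0, 0, 0.1, 0, 0, 0, 0, 0, 0, 0, 0, 0, 0, 0])

```text
time_s: 37.07
ee_pos: [494.3, -152.7, 87.8]
ee_rot: [96.9, 90.0, -88.4]
force: [1.8, 1.1, -5.1]
gripper_width: 59.4
```

jog_arm(plan=[0.06, 0, 0, 0, 0, 0, 0, 0, 0, 0, 0, 0])

```text
time_s: 37.32
ee_pos: [494.5, -152.7, 87.4]
ee_rot: [159.9, 90.0, -25.4]
force: [-0.5, 0.8, -3.2]
gripper_width: 59.0
```

jog_arm(plan=[0.04, 0, 0, 0, 0, 0, 0, 0, 0, 0, 0, 0])

```text
time_s: 37.57
ee_pos: [494.5, -152.7, 87.4]
ee_rot: [165.6, 90.0, -19.7]
force: [-0.9, 0.3, 2.7]
gripper_width: 58.7
```

jog_arm(plan=[0, 0, 0, 0, 0, 0, 0, 0, 0, 0, 0, 0, 0, 0, 0, 0, 0, 0, 0, 0, 0, 0, 0, 0], claw=9)

```text
time_s: 38.07
ee_pos: [494.4, -152.7, 86.8]
ee_rot: [141.0, 90.0, -44.3]
force: [0.0, 0.2, -0.6]
gripper_width: 89.7
```

Run:
```python
from h import *
plan(494.7,-152.4,187.6,-95.3); print(env.state()['force'])
im=env.grab_frame('wrist')[:,:,::-1].copy(); cv2.imwrite('pics/w26.png',im)
```

```text
t 38.07 pos [ 494.4 -152.7   86.8] psi -95.29 q1,q6 [-18.  77.] tilt x [ 1.e-04 -1.e-04 -1.e+00]
before-turn cm [-10.08  -0.03  -0.03] turn units 0.0 | after-turn cm -10.08 -0.03 -0.03
[ 0.0212943   0.21763198 -0.62869812]
```

View pics/w26.png

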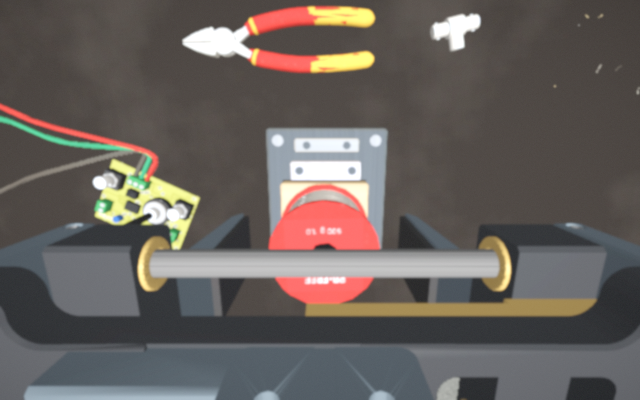

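The spool is released and standing between the open fingers. I lift straight up, then draw back and check.

jog_arm(plan=[-1, 0, 0, 0, -2, 0, 0, 0, -3.5, 0, 0, 0, -3.5, 0, 0, 0, -2, 0, 0, 0, 0, 0, 3.5, 0, 0, 0, 3.5, 0, 0, 0, 2, 0, 0, 0, 0, 0, 0, 0, 0, 0, 0, 0, 0, 0])

```text
time_s: 39.03
ee_pos: [405.6, -144.7, 207.7]
ee_rot: [165.5, 89.9, -19.8]
force: [0.3, -0.9, -0.3]
gripper_width: 90.2
```

Run:
```python
from h import *
plan(494.7,-152.4,187.6,-95.3); C=cam('wrist'); print(env.state()['force'])
im=env.grab_frame('wrist')[:,:,::-1].copy(); cv2.imwrite('pics/w27.png',im)
im=env.grab_frame('side')[:,:,::-1].copy(); cv2.imwrite('pics/s27.png',cv2.resize(im[120:240,280:420],None,fx=5.5,fy=4.9,interpolation=cv2.INTER_CUBIC))
```

```text
t 39.03 pos [ 405.6 -144.7  207.7] psi -95.3 q1,q6 [-21.  74.] tilt x [ 2.2e-03 -8.0e-04 -1.0e+00]
before-turn cm [ 2.03 -0.05 -8.93] turn units 0.0 | after-turn cm 2.01 -0.05 -8.94
[ 0.25681045 -0.91555939 -0.29982939]
```

View pics/w27.png

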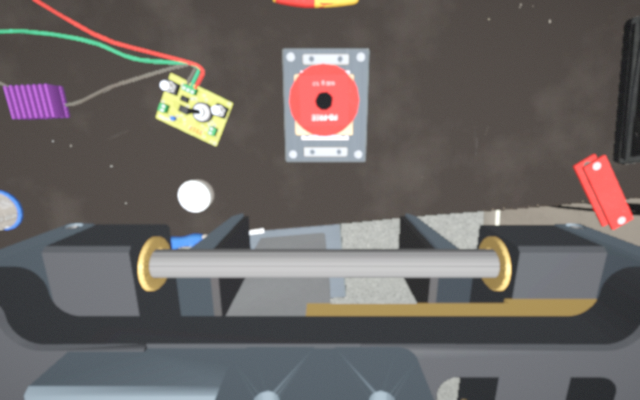

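View pics/s27.png

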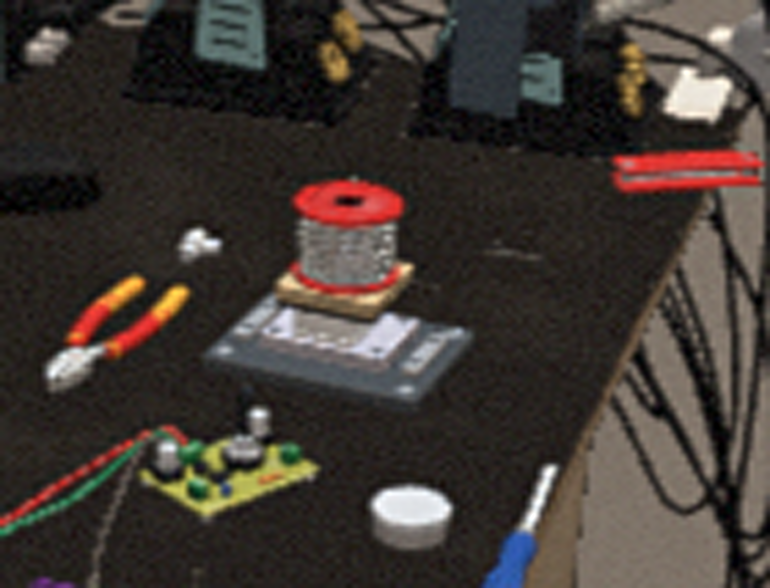

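Run:
```python
from h import *
C=cam('wrist'); im=cv2.imread('pics/w27.png').astype(int)
m=(im[:,:,2]-im[:,:,1]>110)
blob(im,C,115,(280,55,370,145),m)
print(p2w(C,(323.5,100.5),115)[0].round(1))
S=cam('side'); # blue spool, white, tin unmoved check vs side0
a=cv2.imread('pics/side0.png'); b=env.grab_frame('side')[:,:,::-1].copy()
d=cv2.absdiff(a,b).max(2)
for n,(x0,y0,x1,y1) in dict(blue=(308,262,336,296),white=(256,265,279,293),tin=(345,217,364,234),adapter=(310,164,322,174)).items(): print(n,(d[y0:y1,x0:x1]>60).sum())
print(env.state()['time_s'])
print(env.job_done())
```

```text
px bbox [289.  65.] [358. 134.] center [ 495.8 -152. ] size [57.  56.9] ang 39.5 -50.53925323486328
[ 495.4 -152.   115. ]
blue 0
white 0
tin 0
adapter 0
39.1833
the job is handed in; nothing more can be done
None
```

The bonding stack is built in the fixture in the required order, and I handed the job in at about 39 s. From the bottom it is the carrier plate between the stops, the heatsink fins up along the plate, the plywood block, and the red 500 g spool.

**Centring:** all positions come from the wrist camera, whose calibration is good to about 2 mm.

| Part | Position (mm) | Offset from the part below |
|---|---|---|
| Carrier plate | (497, -154) | about 1 mm from the fixture centre |
| Heatsink | (497, -153.6) | about 1 mm |
| Pressure block | (496, -152.5) | about 1.5 mm; edges parallel to the plate within about 0.5° |
| Spool | (495.7, -152) | about 0.5 mm |

**Final state:** in the last side view the whole stack stands flat and upright. The gripper was open, drawn back and touching nothing.

**Parts to leave alone:** the two smaller spools, the tin and the adapter look the same in the side view as at the start.

**What disagreed:**
- **Fingertip offset:** the tips are about 5 mm behind the reported TCP, not 25 mm ahead as stated. The first grasp on the plate therefore closed on air above it without touching it. I found the true offset with a light touch on the bench (14.5 N) and used it from then on.
- **Block position:** two wrist views of the placed block differed by about 1 mm, and two views of the heatsink before it by about 1.5 mm.

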